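# Gauge the tins and weed out the swollen ones

## Task

First push the gauge's knob down until its foot rests on the bare anvil, to check its zero. Then check the flat food tins for swelling, working from the longest to the shortest: lay each one centred on the gauge's narrow anvil, let go of it, and gently push the gauge's knob down until the foot rests on the middle of its lid for a moment, so that the slide shows its height (sound tins are 30 mm high, swollen ones 36 mm). In the end every sound tin must lie flat, lid up, on the deck of the white sloping shelf, not on another tin, and every swollen one in the green crate, with the gauge's foot back up. Leave the can, the jar, the tape roll and any round pot where they stand.

Things in the scene. Friction and masses are not known exactly. Their poses are not given: they have to be found in the camera images.
- gauge: Fixed height gauge. Base block 190 x 120 x 26 mm (-50 to 140 mm along x); origin on the table under the anvil's middle, x axis from anvil to post (roughly away from the robot). At the +x end: two stop pins (x 67, y +-21 mm, 65 mm high), slide rod, knob, post and grey head (x 69 to 135, 136 mm high). Open at -x: tins go in and out level from there, under the foot.
- anvil: Steel anvil of the gauge, a narrow raised rail 90 mm along gauge x, 36 mm along gauge y; flat top 45 mm above the table. Origin at the centre of its underside, 26 mm above the table. A tin lies on it centred, long side along gauge x, overhanging 10 mm each side.
- foot_pad (a point): Measuring foot: level bar 11 mm wide from the slide rod (gauge x 85 mm) to just past the anvil's middle, with a round pad 12 mm across and 3 mm deep under its tip. Origin at the centre of the pad's underside, above the anvil's middle, 95 mm above the table (50 mm above the anvil) when up. The bar's top is 9 mm above the origin.
- gauge_slide (a joint): How far foot and knob are pushed down, m: 0 is up (a spring returns it there when let go), 0.050 with the foot down on the bare anvil, its end stop (the zero of height). Pushing takes about 1 N at first, 70 N/m more. With the foot resting on a tin on the anvil, tin height = 0.050 minus this value: 0.020 on a sound tin, 0.014 on a swollen one.
- knob_top (a point): Centre of the top of the gauge's black push knob (36 mm across) on the slide rod, 85 mm along gauge x; 208 mm above the table when up. Pushing it straight down with shut fingers lowers the foot.
- shelf: White sloping shelf standing fixed on the table, for sound tins. Deck 160 mm (x) x 265 mm (y), sloping 0.21 rad down towards its own -x side (the robot's side), with a low lip along the low edge and both ends, standing 16 mm above the deck. Origin on the table under the deck's middle.
- shelf_deck (a point): Middle of the sloping shelf's deck surface, 48 mm above the table (axes level, as the shelf's body).
- crate: Green open crate fixed on the table, for swollen tins: 170 mm (x) x 270 mm (y) outside, walls 5 mm thick and 55 mm high, floor 5 mm thick. Origin on the table under its middle.
- tin_long_1: One of two possible long tins (at most one is there; absent: None). Flat rectangular aluminium tin, paper band, 110 mm (its x) x 56 mm (its y), sides 30 mm high, lid up. Sound: lid flat, 30 mm high in all. Swollen: lid bulges to a flat-topped 36 mm. Which it is must be gauged. Origin at the centre of its underside; about 180 g. Starts on a 3 mm card.
- tin_long_2: One of two possible long tins (at most one is there; absent: None). Flat rectangular aluminium tin, paper band, 110 mm (its x) x 56 mm (its y), sides 30 mm high, lid up. Sound: lid flat, 30 mm high in all. Swollen: lid bulges to a flat-topped 36 mm. Which it is must be gauged. Origin at the centre of its underside; about 180 g. Starts on a 3 mm card.
- tin_middle_1: One of two possible middle tins (at most one is there; absent: None). Flat rectangular aluminium tin, paper band, 88 mm (its x) x 56 mm (its y), sides 30 mm high, lid up. Sound: lid flat, 30 mm high in all. Swollen: lid bulges to a flat-topped 36 mm. Which it is must be gauged. Origin at the centre of its underside; about 150 g. Starts on a 3 mm card.
- tin_middle_2: One of two possible middle tins (at most one is there; absent: None). Flat rectangular aluminium tin, paper band, 88 mm (its x) x 56 mm (its y), sides 30 mm high, lid up. Sound: lid flat, 30 mm high in all. Swollen: lid bulges to a flat-topped 36 mm. Which it is must be gauged. Origin at the centre of its underside; about 150 g. Starts on a 3 mm card.
- tin_short_1: One of two possible short tins (at most one is there; absent: None). Flat rectangular aluminium tin, paper band, 66 mm (its x) x 56 mm (its y), sides 30 mm high, lid up. Sound: lid flat, 30 mm high in all. Swollen: lid bulges to a flat-topped 36 mm. Which it is must be gauged. Origin at the centre of its underside; about 120 g. Starts on a 3 mm card.
- tin_short_2: One of two possible short tins (at most one is there; absent: None). Flat rectangular aluminium tin, paper band, 66 mm (its x) x 56 mm (its y), sides 30 mm high, lid up. Sound: lid flat, 30 mm high in all. Swollen: lid bulges to a flat-topped 36 mm. Which it is must be gauged. Origin at the centre of its underside; about 120 g. Starts on a 3 mm card.
- spice_pot: Bystander, sometimes there in place of a middle tin (absent: None): small round white pot with a lid, 48 mm across, 30 mm high; origin under its middle.
- can_loose: Bystander: small red drink can standing upright, 52 mm across, 90 mm high; origin under its middle.
- tape_roll: Bystander: roll of brown tape lying flat, 68 mm across, 36 mm high; origin under its middle.
- jar: Bystander: small amber jar, 54 mm across, 75 mm high; origin under its middle.
Not all that is in view belongs to the job. What is shaped like the tin_long_2 but black or pink is not meant. What is shaped like the tin_middle_2 but turquoise is not meant.

How it is judged:
By the outcome, as a careful person would: the job done as asked, in the order asked, and still so for the second after the job is handed in, with the robot touching nothing.
Of tin_long_1, tin_long_2 only 1 to 1 are there at a start; the rules pass over those that are not, and their reading is None.
Of tin_middle_1, tin_middle_2, spice_pot only 1 to 1 are there at a start; the rules pass over those that are not, and their reading is None.
Of tin_short_1, tin_short_2 only 1 to 1 are there at a start; the rules pass over those that are not, and their reading is None.
At some moment in a run one of tin_long_1, tin_long_2, tin_middle_1, tin_middle_2 may be knocked a few centimetres aside while the robot is not near it.
Once in a run the grip may slacken for a moment while it holds something.
It also fails if it takes over 210 s, if anything falls off the work surface, if the arm or the gripper's body presses on something with over 40 N, if the wrist force passes 120 N, or if a joint passes its speed limit or range.

## Robot

A 6-joint arm with a two-finger parallel gripper is mounted at the origin on the work surface. World frame = base frame: x ahead of the robot, y to its left, z up, the work surface at z = 0. Lengths are in mm, angles in rad, forces in N, time in s.
With the tool pointing down it reaches from about 375 to 900 mm from the base axis. Payload 3.1 kg.
Tool frame: the origin (TCP) lies at the very end of the fingers, on their centre line; the grasp point (between the pads) lies 19 mm behind it (ctrl.grip_depth is the distance from the TCP to the grasp point, in mm); z points along the fingers, y is the line along which they close (so a half turn about z gives the same grasp; the last joint's range is limited). The gripper opens to 85 mm and grips with 20 to 120 N. Pads are 22 mm wide; open, the fingers measure 114 mm over their backs; the gripper's body (76 mm by 85 mm) begins 54 mm behind the grasp point. The pads swing forward as they close: fully open they stand 13 mm farther back than shut.
Start: joints at [0.983, 0.527, 1.433, -0, 1.181, -0.178], TCP at [248.974, 573.244, 231.31] pointing down, gripper open.
Joint ranges: [-3.08, 3.08], [-0.75, 2.2], [0.22, 2.44], [-1.43, 4.57], [0, 2.65], [-2.85, 2.85]. Speed limits (rad/s): [2.79, 2.79, 3.14, 3.14, 3.14, 3.14].

## Interface

Orientations are given as a unit quaternion [x, y, z, w].
In Python, from workcell import telemetry, optics, ctrl gives the robot as it stands. The module is installed in compiled form; this text tells all that it offers.
- The arm moves only by the tool drive_tool, never from a script. Its argument "targets" is a list of rows, each a list of 7 numbers: the shift along the tool's x, y, z each as a share of 0.4 m, from -1 to 1, then the turn, a rotation vector about the tool's x, y, z each as a share of 0.1 rad, from -1 to 1, then the finger opening in mm, from 0 to 85.4. In form: [[tx, ty, tz, rx, ry, rz, jaw], ...]. A call has 1 to 12 rows; each row shifts and turns the commanded pose from where the row before left it, along the tool's axes as they then stand; what a row does not reach is not made up. A row lasts 1/8 s, in which the tool goes at most 62.5 mm and 10.7 degrees, less where a joint would pass 70% of its speed; a pose out of reach is approached as far as the arm can. A call with a number of a shift or a turn outside -1 to 1 is refused whole. A call with a gripper value outside its range is refused whole. The fingers move at their own pace and stop on an object; the grip force is fixed at half the most. Time passes only in rows, so rows that do not move let the fingers close. It gives the time, the measured TCP pose, the force, the opening and the grip force at its end, in the units of the state.
- telemetry.get_state(): the state, without advancing time (a new reading comes with each control period).
- optics.grab_frame(name): name is "scene" or "top" or "wrist"; returns the picture (400x640x3 uint8, red, green, blue); there is no depth.
- optics.get_calibration(name): a dict with "camera_matrix" (3x3 intrinsics, pixels), "dist" ([k1, k2, p1, p2, k3] as OpenCV has them; the pictures are not rectified), "R" (3x3) and "t" (3): a world point X has camera coordinates R X + t. Camera axes: x right, y down, z forward; pixel columns grow to the right and rows downward; lengths in mm; the calibration is good to about 2 mm. A picture is of the moment at which its call begins: read the wrist's pose just before it. get_calibration takes no time and is no camera call; for the wrist camera it gives the pose at the moment of the call.
- ctrl.close_job(): hands the job in; it is judged then, once.
The state is a dict: "clock": time; "qpos": joint angles; "qd": joint speeds; "joint_efforts": joint torques, N m; "tcp_pos": TCP position; "ee_rot": TCP orientation; "wrist_force": force on the tool from outside, world axes, zero at the start; "torque": the same for the moment, N m; "grip_width": opening from 0.0 (shut) to 1.0 (fully open); "grasp_force": force on a finger pad.
Only numpy, scipy, OpenCV 4.12 (cv2) and the standard library are available. Lean on these libraries where they do the work, as an engineer would, in place of code of your own. Each camera call takes 0.05 s, during which the arm holds its last target. There are 200 camera calls.

## Working session

There is one attempt and no reset: what is moved stays moved. The work goes in short steps, Python scripts to look and compute and a tool call to move; the robot and the scene stay as the last step left them, time stands still between calls to the robot, and variables do not carry over. Pictures are saved under pics/ and viewed, at most 14 in all, crops included, and the job is handed in when it is done.

Besides the shell and the picture viewer there is one more tool, called after "Call:" as name(argument=value, ...) on one line, values as JSON. drive_tool: Moves the arm, as the interface text tells. Shift numbers are shares of 0.4 m and turn numbers shares of 0.1 rad, none past 1 either way. Its arguments: {"type":"object","properties":{"targets":{"type":"array"}},"required":["targets"]}

```bash
mkdir -p pics; python3 - <<'E'
from workcell import telemetry, optics, ctrl
import cv2
s=telemetry.get_state()
for k,v in s.items(): print(k,v)
for n in ("scene","top"):
    cv2.imwrite(f"pics/{n}0.png",optics.grab_frame(n)[:,:,::-1])
for n in ("scene","top","wrist"):
    print(n,optics.get_calibration(n))
E
```

```text
clock 0.0
qpos [ 9.82517110e-01  5.28479696e-01  1.43392516e+00 -1.06994291e-05
  1.18140340e+00 -1.78514002e-01]
qd [ 0.00162096 -0.00066721 -0.00023124  0.00057331  0.00052692  0.00082215]
joint_efforts [-1.59877436e-03 -4.42342329e+01 -1.78022629e+01 -2.75061320e-04
  8.43391987e-03  2.31036523e-05]
tcp_pos [248.56795583 572.64838244 230.31804584]
ee_rot [ 2.03450105e-01  9.79084689e-01 -1.02922642e-03 -4.09810976e-04]
wrist_force [-0.94488231 -0.20176783  0.04932122]
torque [-0.00136716  0.00474395 -0.01258653]
grasp_force 0.0
grip_width 0.9997585356283549
scene {'camera_matrix': array([[362.00348276,   0.        , 321.85399427],
       [  0.        , 362.00348276, 200.94077381],
       [  0.        ,   0.        ,   1.        ]]), 'dist': array([0.01742203, 0.        , 0.        , 0.        , 0.        ]), 'R': array([[ 0.32278516,  0.9462776 ,  0.01919478],
       [ 0.57816716, -0.18108109, -0.79557047],
       [-0.74935471,  0.26789613, -0.60555692]]), 't': array([-155.14393719, -210.7362105 , 1544.05260444])}
top {'camera_matrix': array([[383.33448531,   0.        , 319.39021
[... 208 characters left out ...]
78556763e-03, -9.99419181e-01, -3.33954626e-02],
       [-9.82506886e-01, -4.48033158e-04, -1.86225718e-01],
       [ 1.86102592e-01,  3.40749191e-02, -9.81939268e-01]]), 't': array([  -4.71890973,  549.99659098, 1059.75771528])}
wrist {'camera_matrix': array([[328.71353877,   0.        , 322.39461659],
       [  0.        , 328.71353877, 194.69414034],
       [  0.        ,   0.        ,   1.        ]]), 'dist': array([-0.04045454,  0.        ,  0.        ,  0.        ,  0.        ]), 'R': array([[ 0.39892846,  0.91698073, -0.0015582 ],
       [ 0.88300434, -0.38368779,  0.27034611],
       [ 0.24730431, -0.10922465, -0.96276194]]), 't': array([-624.74287725,  -35.03493079,  378.2770728 ])}
```

View pics/top0.png

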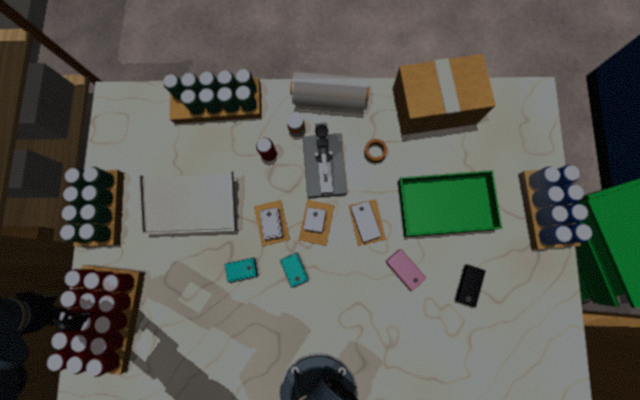

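View pics/scene0.png

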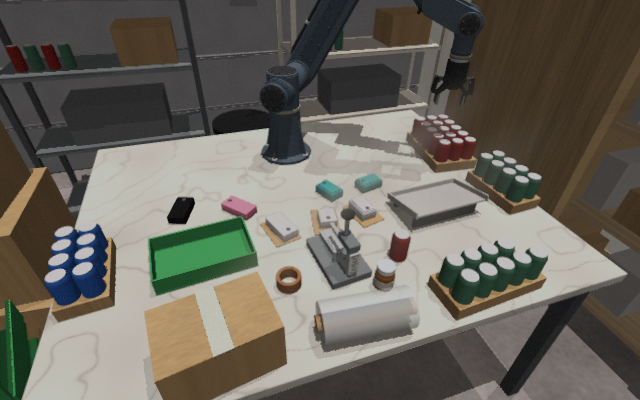

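The top view shows the tin candidates on cards at (272,222), (315,217) and (367,222). The look-alikes to leave are turquoise (241,270) and (293,270), pink (406,270) and black (470,286). The gauge is at (325,165), the shelf at (189,203) and the crate at (449,204). I'll check this in a close crop.

```bash
cat > h.py <<'E'
from workcell import telemetry, optics, ctrl
import cv2, numpy as np
from scipy.spatial.transform import Rotation as Rn
def px2w(c,px,z):
    p=cv2.undistortPoints(np.array(px,float).reshape(-1,1,2),c["camera_matrix"],c["dist"]).reshape(-1,2)
    R,t=np.array(c["R"]),np.array(c["t"]); C=-R.T@t
    d=np.c_[p,np.ones(len(p))]@R
    z=np.broadcast_to(z,len(p))
    return C+d*((z-C[2])/d[:,2])[:,None]
def w2px(c,X):
    return cv2.projectPoints(np.array(X,float).reshape(-1,1,3),cv2.Rodrigues(np.array(c["R"]))[0],np.array(c["t"]),c["camera_matrix"],c["dist"])[0].reshape(-1,2)
def st():
    s=telemetry.get_state(); R=Rn.from_quat(s["ee_rot"]).as_matrix()
    print("t",round(s["clock"],2),"tcp",np.round(s["tcp_pos"],1),"x",np.round(R[:,0],3),"y",np.round(R[:,1],3),"F",np.round(s["wrist_force"],1),"w",round(s["grip_width"]*85.4,1),"g",round(s["grasp_force"],1),"q",np.round(s["qpos"],2))
    return np.array(s["tcp_pos"]),R
def to(P,yaw=None):
    """tool-frame shift (units of .4m) to world P with tool down, and turn about z (units .1rad); yaw = angle of tool y axis, mod pi"""
    p,R=st(); 
    Rt=R
    if yaw is not None:
        a=np.arctan2(R[1,1],R[0,1]); d=(yaw-a+np.pi/2)%np.pi-np.pi/2
        yy=a+d; y=np.array([np.cos(yy),np.sin(yy),0]); z=np.array([0,0,-1.]); Rt=np.c_[np.cross(y,z),y,z]
    rv=Rn.from_matrix(R.T@Rt).as_rotvec()/.1
    print("to",np.round(P,1),"shift in present axes",np.round(R.T@(np.array(P)-p)/400,4),"in final axes",np.round(Rt.T@(np.array(P)-p)/400,4),"turn",np.round(rv,3))
E
python3 - <<'E'
from h import *
im=cv2.imread("pics/top0.png")[110:250,220:420]
cv2.imwrite("pics/c1.png",cv2.resize(im,None,fx=4,fy=4,interpolation=cv2.INTER_CUBIC))
E
```

```text
(no output)
```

View pics/c1.png

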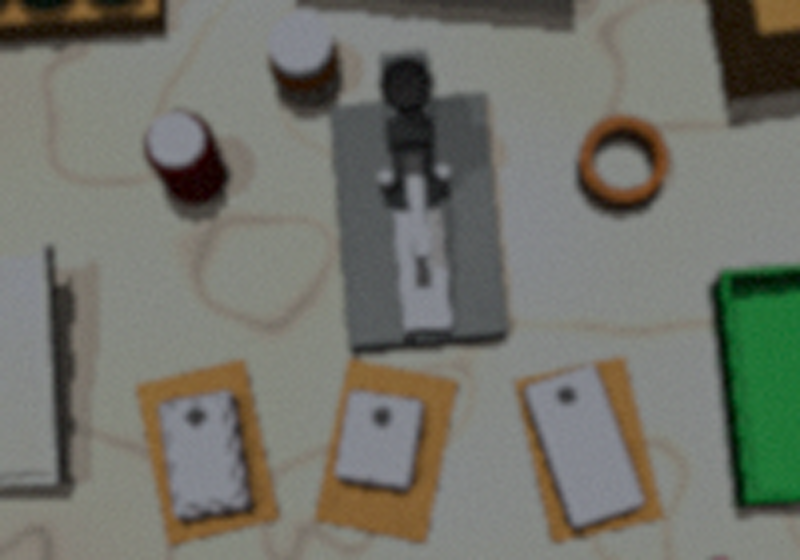

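The crop shows three tins. The middle-sized one is at crop (205,455), the short one at (380,440) and the long one at (585,447). There is no spice pot, and the gauge base is clear. I'll compute poses from the corners next.

```bash
python3 - <<'E'
from h import *
c=optics.get_calibration("top")
f=lambda L:[(220+u/4-.4,110+v/4-.4) for u,v in L]
Q={"gauge":([(332,107),(485,95),(508,333),(352,350)],26),"long":([(525,388),(598,365),(645,503),(577,528)],33),
"short":([(347,392),(423,402),(408,488),(336,474)],33),"mid":([(160,402),(232,392),(250,508),(178,520)],33)}
for n,(L,z) in Q.items():
    w=px2w(c,f(L),z)[:,:2]; m=w.mean(0); ax=(w[0]+w[1]-w[2]-w[3])/2; ay=(w[0]+w[3]-w[1]-w[2])/2
    print(n,np.round(m,1),"len",np.linalg.norm(ax).round(1),np.linalg.norm(ay).round(1),"yaw x",np.arctan2(ax[1],ax[0]).round(3),"yaw y-90",np.arctan2(-ay[0],ay[1]).round(3))
print("knob",px2w(c,f([(407,85)]),208), "anvil top mid guess",px2w(c,f([(424,270)]),45))
print("crate",px2w(c,[(400,178),(494,173),(500,229),(403,236)],55)[:,:2].round(0).tolist())
print("shelf",px2w(c,[(143,176),(234,173),(237,233),(143,234)],[64,64,48,48])[:,:2].round(0).tolist())
to([530,0,330],np.pi/2)
E
```

```text
gauge [650.3 -16.1] len 188.1 116.9 yaw x 0.091 yaw y-90 0.094
long [ 478.6 -138.2] len 106.9 54.2 yaw x 0.326 yaw y-90 0.331
short [483.1  12.5] len 62.3 54.8 yaw x -0.144 yaw y-90 -0.159
mid [470.7 139.4] len 87.2 53.3 yaw x 0.182 yaw y-90 0.155
knob [[689.40232572 -12.02462144 208.        ]] anvil top mid guess [[606.51818557 -20.38777631  45.        ]]
crate [[601.0, -236.0], [616.0, -507.0], [454.0, -512.0], [434.0, -239.0]]
shelf [[606.0, 519.0], [615.0, 247.0], [441.0, 234.0], [437.0, 511.0]]
t 0.1 tcp [248.6 572.7 230.4] x [-0.917  0.398  0.   ] y [ 0.398  0.917 -0.002] F [-0.2 -0.   0.3] w 85.4 g 0.0 q [ 0.98  0.53  1.43 -0.    1.18 -0.18]
to [530   0 330] shift in present axes [-1.2156 -1.0335 -0.2473] in final axes [-0.7035 -1.4318 -0.2489] turn [-0.018 -0.007 -4.098]
```

Call:
drive_tool(targets=[[0, 0, -0.035, 0, 0, -1, 85], [0, 0, -0.035, 0, 0, -1, 85], [0, 0, -0.035, 0, 0, -1, 85], [0, 0, -0.035, 0, 0, -1, 85], [0, 0, -0.035, 0, 0, -1, 85]])

```text
clock: 0.72
tcp_pos: [248.7, 572.9, 301.1]
ee_rot: [-0.047, 0.999, -0.001, -0.0]
wrist_force: [0.4, 0.2, -0.4]
grip_width: 0.994
grasp_force: 0.0
```

Call:
drive_tool(targets=[[-0.05, -0.14, 0, 0, 0, 0, 0], [-0.05, -0.14, 0, 0, 0, 0, 0], [-0.05, -0.14, 0, 0, 0, 0, 0], [-0.05, -0.14, 0, 0, 0, 0, 0], [-0.05, -0.14, 0, 0, 0, 0, 0], [-0.05, -0.14, 0, 0, 0, 0, 0], [-0.05, -0.14, 0, 0, 0, 0, 0], [-0.05, -0.14, 0, 0, 0, 0, 0], [-0.05, -0.14, 0, 0, 0, 0, 0], [-0.05, -0.14, 0, 0, 0, 0, 0], [-0.05, -0.14, 0, 0, 0, 0, 0], [0, 0, 0, 0, 0, 0, 0]])

```text
clock: 2.22
tcp_pos: [525.3, -24.4, 300.8]
ee_rot: [-0.042, 0.999, -0.001, 0.0]
wrist_force: [0.3, 0.2, 0.1]
grip_width: -0.004
grasp_force: 0.0
```

```bash
python3 - <<'E'
from h import *
import json
st()
c=optics.get_calibration("wrist"); im=optics.grab_frame("wrist")[:,:,::-1]
json.dump({k:np.array(v).tolist() for k,v in c.items()},open("w1.json","w"))
cv2.imwrite("pics/w1raw.png",im)
cv2.imwrite("pics/w1.png",cv2.resize(im,None,fx=1.25,fy=1.25,interpolation=cv2.INTER_CUBIC))
E
```

```text
t 2.23 tcp [525.3 -24.4 300.8] x [-0.996 -0.084 -0.001] y [-0.084  0.996 -0.001] F [0.3 0.2 0.1] w -0.3 g 0.0 q [-0.26  0.31  1.59 -0.    1.24 -1.91]
```

View pics/w1.png

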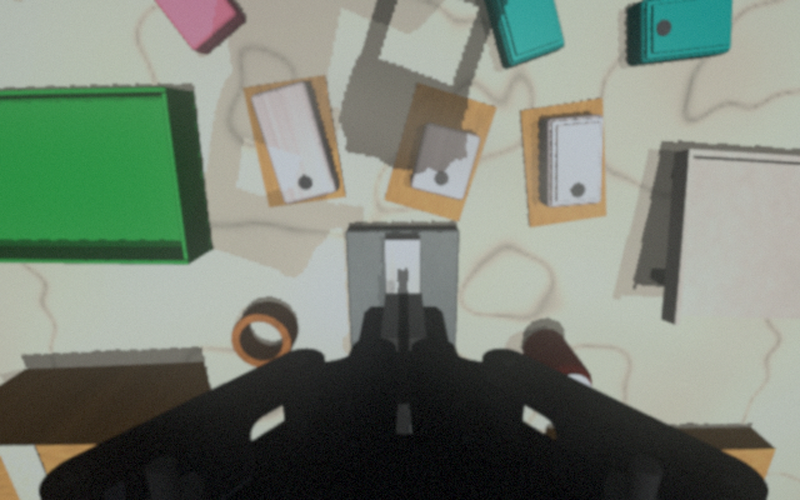

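The wrist view shows the long tin at (293,140), the short one at (443,162) and the middle one at (573,160), with the middle one's lid edge looking doubled. The anvil's front edge runs (385,238)–(420,238) and the base's front edge runs (347,231)–(459,231), both in 1.25x pixels.

```bash
python3 - <<'E'
from h import *
import json
c={k:np.array(v) for k,v in json.load(open("w1.json")).items()}
f=lambda L:[(u/1.25,v/1.25) for u,v in L]
a=px2w(c,f([(385,239),(420,239)]),45); b=px2w(c,f([(347,231),(459,231)]),26)
print("anvil front",a.round(1).tolist()); print("base front",b.round(1).tolist())
for y in (.085,.092): 
    d=np.array([np.cos(y),np.sin(y)]); print("origin est",a.mean(0)[:2]+45*d,b.mean(0)[:2]+50*d)
print(np.arctan2(-(b[0]-b[1])[0],(b[0]-b[1])[1]))
for n,L,z in (("long",[(252,96),(311,81),(336,194),(284,203)],33),("short",[(426,123),(480,133),(464,199),(412,192)],33),("mid side",[(545,117),(603,115),(603,205),(546,207)],33)):
    w=px2w(c,f(L),z)[:,:2]; ax=(w[2]+w[3]-w[0]-w[1])/2; print(n,w.mean(0).round(1),np.linalg.norm(ax).round(1),np.linalg.norm(w[0]-w[1]).round(1),"yaw",np.arctan2(ax[1],ax[0]).round(3))
E
```

```text
anvil front [[566.5, -38.8, 45.0], [563.5, -3.8, 45.0]]
base front [[566.3, -79.5, 26.0], [556.5, 37.3, 26.0]]
origin est [609.81568951 -17.47192219] [611.23510822 -16.86574833]
origin est [609.78784844 -17.15815561] [611.2041737  -16.51711879]
-3.0574667161191638
long [ 482.4 -132.6] 107.2 58.6 yaw 0.282
short [486.9  14.5] 66.9 53.2 yaw -0.113
mid side [475.4 142. ] 88.5 56.5 yaw 0.196
```

Call:
drive_tool(targets=[[-0.1, 0, 0, 0, 0, 0, 0], [-0.11, 0, 0, 0, 0, 0, 0], [-0.11, 0, 0, 0, 0, 0, 0], [-0.1, 0, 0, 0, 0, 0, 0], [0, 0, 0.1, 0, 0, 0, 0], [0, 0, 0.1, 0, 0, 0, 0], [0, 0, 0, 0, 0, 0, 0], [0, 0, 0, 0, 0, 0, 0]])

```text
clock: 3.28
tcp_pos: [691.3, -4.3, 222.8]
ee_rot: [-0.046, 0.999, -0.0, 0.001]
wrist_force: [0.7, -0.2, 1.2]
grip_width: 0.002
grasp_force: 0.0
```

Call:
drive_tool(targets=[[0, 0, 0.03, 0, 0, 0, 0], [0, 0, 0.03, 0, 0, 0, 0], [0, 0, 0.03, 0, 0, 0, 0], [0, 0, 0.03, 0, 0, 0, 0], [0, 0, 0, 0, 0, 0, 0], [0, 0, 0, 0, 0, 0, 0]])

```text
clock: 4.03
tcp_pos: [690.7, -5.4, 173.5]
ee_rot: [-0.045, 0.999, -0.0, -0.0]
wrist_force: [1.6, 0.3, 4.1]
grip_width: -0.003
grasp_force: 1.7
```

Call:
drive_tool(targets=[[0, 0, 0.02, 0, 0, 0, 0], [0, 0, 0.015, 0, 0, 0, 0], [0, 0, 0.0025, 0, 0, 0, 0], [0, 0, 0, 0, 0, 0, 0], [0, 0, 0, 0, 0, 0, 0]])

```text
clock: 4.65
tcp_pos: [690.9, -5.4, 158.5]
ee_rot: [-0.045, 0.999, -0.0, -0.0]
wrist_force: [-0.1, 0.1, 4.5]
grip_width: -0.001
grasp_force: 2.2
```

Call:
drive_tool(targets=[[0, 0, 0.0025, 0, 0, 0, 0], [0, 0, 0, 0, 0, 0, 0], [0, 0, 0, 0, 0, 0, 0]])

```text
clock: 5.03
tcp_pos: [690.9, -5.4, 157.8]
ee_rot: [-0.045, 0.999, -0.0, 0.0]
wrist_force: [0.9, 0.5, 6.3]
grip_width: 0.003
grasp_force: 3.0
```

Call:
drive_tool(targets=[[0, 0, 0.0025, 0, 0, 0, 0], [0, 0, 0, 0, 0, 0, 0], [0, 0, 0, 0, 0, 0, 0]])

```text
clock: 5.4
tcp_pos: [690.9, -5.4, 157.7]
ee_rot: [-0.045, 0.999, -0.0, 0.0]
wrist_force: [-2.1, 0.1, 9.6]
grip_width: 0.001
grasp_force: 4.7
```

Call:
drive_tool(targets=[[0, 0, -0.1, 0, 0, 0, 0], [0, 0, -0.11, 0, 0, 0, 0], [0.114, -0.055, 0, 0, 0, 0, 85], [0.114, -0.055, 0, 0, 0, 0, 85], [0.114, -0.055, 0, 0, 0, 0, 85], [0.114, -0.055, 0, 0, 0, 0, 85], [0.114, -0.055, 0, 0, 0, 0, 85], [0, 0, 0.05, 0, 0, -0.72, 85], [0, 0, 0.07, 0, 0, -0.72, 85], [0, 0, 0.05, 0, 0, -0.72, 85], [0, 0, 0, 0, 0, 0, 85], [0, 0, 0, 0, 0, 0, 85]])

```text
clock: 6.9
tcp_pos: [473.7, -135.3, 172.4]
ee_rot: [-0.152, 0.988, 0.0, -0.0]
wrist_force: [0.5, -0.2, -0.2]
grip_width: 0.996
grasp_force: 0.0
```

```bash
cat > look.py <<'E'
from h import *
import json,sys
n=sys.argv[1]; p,R=st()
c=optics.get_calibration("wrist"); im=np.ascontiguousarray(optics.grab_frame("wrist")[:,:,::-1])
json.dump({k:np.array(v).tolist() for k,v in c.items()},open(n+".json","w"))
cv2.imwrite(f"pics/{n}raw.png",im)
cv2.imwrite(f"pics/{n}.png",cv2.resize(im,None,fx=1.25,fy=1.25,interpolation=cv2.INTER_CUBIC))
E
python3 look.py w2
```

```text
t 6.9 tcp [ 473.7 -135.3  172.4] x [-0.954 -0.301  0.   ] y [-0.301  0.954  0.   ] F [ 0.5 -0.2 -0.2] w 85.1 g 0.0 q [-0.51  0.44  1.82 -0.    0.88 -2.38]
```

View pics/w2.png

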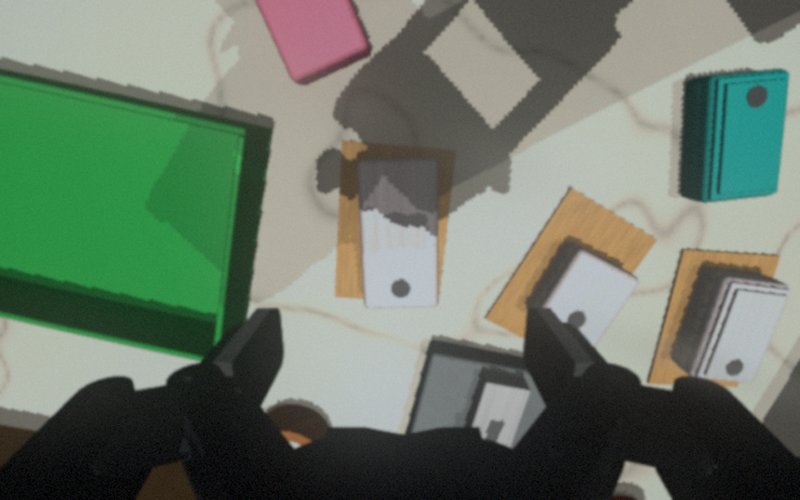

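The long tin's lid corners are at about (360,159), (437,160), (439,305) and (365,307), and the tin is nearly in line with the tool.

```bash
cat > tin.py <<'E'
from h import *
import json
def tin(n,L,z,off=12):
    c={k:np.array(v) for k,v in json.load(open(n+".json")).items()}
    w=px2w(c,[(u/1.25,v/1.25) for u,v in L],z)[:,:2]; ax=(w[2]+w[3]-w[0]-w[1])/2; ay=(w[0]+w[3]-w[1]-w[2])/2; m=w.mean(0)
    yaw=np.arctan2(ax[1],ax[0]); print(m.round(1),"len",np.linalg.norm(ax).round(1),np.linalg.norm(ay).round(1),"yaw",yaw.round(3),np.arctan2(ay[0],-ay[1]).round(3))
    return m,yaw
E
python3 - <<'E'
from tin import *
m,y=tin("w2",[(360,159),(437,160),(439,305),(365,307)],33)
p=m-12*np.array([np.cos(y),np.sin(y)])
to([*p,6],y+np.pi/2)
E
```

```text
[ 480.2 -134.9] len 107.3 53.5 yaw 0.326 0.313
t 6.95 tcp [ 474.  -135.5  172.8] x [-0.954 -0.301 -0.   ] y [-0.301  0.954 -0.001] F [-0.4 -0.6 -0.4] w 84.9 g 0.0 q [-0.51  0.44  1.82 -0.    0.88 -2.38]
to [ 468.8 -138.8    6. ] shift in present axes [ 0.015  -0.0037  0.417 ] in final axes [ 0.0149 -0.0036  0.417 ] turn [-0.005  0.005 -0.203]
```

Call:
drive_tool(targets=[[0.015, -0.004, 0.1, 0, 0, -0.15, 85], [0, 0, 0.14, 0, 0, 0, 85], [0, 0, 0.12, 0, 0, 0, 85], [0, 0, 0.04, 0, 0, 0, 85], [0, 0, 0.014, 0, 0, 0, 85], [0, 0, 0, 0, 0, 0, 85], [0, 0, 0, 0, 0, 0, 40], [0, 0, 0, 0, 0, 0, 40], [0, 0, 0, 0, 0, 0, 40], [0, 0, 0, 0, 0, 0, 40], [0, 0, 0, 0, 0, 0, 40]])

```text
clock: 8.32
tcp_pos: [469.4, -139.2, 8.3]
ee_rot: [-0.16, 0.987, -0.001, 0.001]
wrist_force: [-0.4, 0.4, 6.3]
grip_width: 0.642
grasp_force: 64.4
```

Call:
drive_tool(targets=[[0, 0, -0.08, 0, 0, 0, 40], [0, 0, -0.08, 0, 0, 0, 40], [-0.04, 0.084, 0, 0, 0, 0, 40], [-0.04, 0.084, 0, 0, 0, 0, 40], [-0.04, 0.084, 0, 0, 0, 0, 40], [0, 0, 0, 0, 0, 0.77, 40], [0, 0, 0, 0, 0, 0.77, 40], [0, 0, 0, 0, 0, 0.77, 40], [0, 0, 0, 0, 0, 0, 40], [0, 0, 0, 0, 0, 0, 40]])

```text
clock: 9.57
tcp_pos: [482.2, -27.9, 71.0]
ee_rot: [-0.046, 0.999, -0.0, 0.0]
wrist_force: [0.4, -0.0, -1.6]
grip_width: 0.641
grasp_force: 64.5
```

```bash
python3 look.py w3
```

```text
t 9.57 tcp [482.2 -27.9  71. ] x [-0.996 -0.091 -0.   ] y [-0.091  0.996 -0.   ] F [ 0.4 -0.  -1.6] w 54.7 g 64.5 q [-0.29  0.62  1.92  0.    0.61 -1.95]
```

View pics/w3.png

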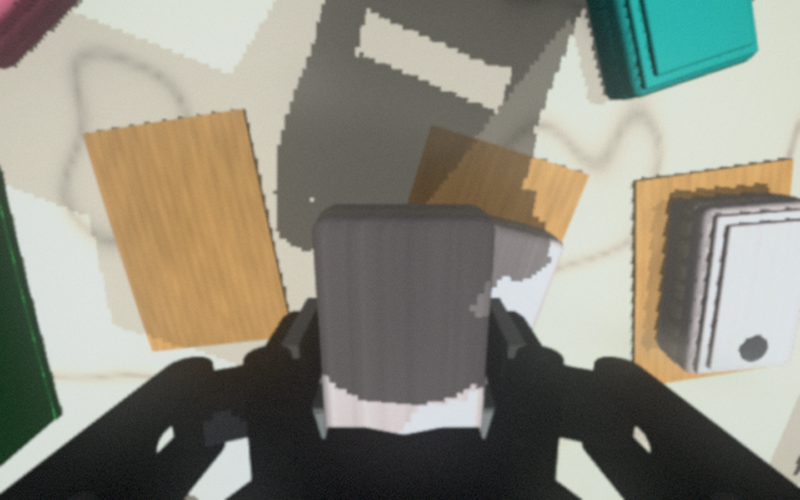

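The held tin is square in the hand, and its robot-side lid edge runs (318,217)–(492,217). I'll work out its offset from the TCP.

```bash
python3 - <<'E'
from h import *
import json
c={k:np.array(v) for k,v in json.load(open("w3.json")).items()}
p,R=st()
for z in (95.7,94):
  w=px2w(c,[(318/1.25,219/1.25),(492/1.25,219/1.25)],z); print(((w-p)@R).round(1).tolist())
E
```

```text
t 9.62 tcp [482.2 -28.   70.9] x [-0.996 -0.091 -0.   ] y [-0.091  0.996 -0.   ] F [ 1.2 -0.4 -1.7] w 54.8 g 64.5 q [-0.29  0.62  1.92 -0.    0.61 -1.95]
[[42.2, -24.4, -24.8], [42.2, 26.5, -24.8]]
[[41.8, -24.8, -23.1], [41.8, 26.9, -23.1]]
```

Call:
drive_tool(targets=[[0, -0.005, 0.04, 0, 0, 0, 40], [-0.072, 0, 0, 0, 0, 0, 40], [-0.072, 0, 0, 0, 0, 0, 40], [-0.072, 0, 0, 0, 0, 0, 40], [-0.042, 0, 0, 0, 0, 0, 40], [-0.03, 0, 0, 0, 0, 0, 40], [0, 0, 0, 0, 0, 0, 40], [0, 0, 0.005, 0, 0, 0, 40], [0, 0, 0.004, 0, 0, 0, 40], [0, 0, 0, 0, 0, 0, 40], [0, 0, 0, 0, 0, 0, 40]])

```text
clock: 11.0
tcp_pos: [596.9, -19.6, 51.1]
ee_rot: [-0.045, 0.999, 0.0, -0.0]
wrist_force: [0.3, -0.5, -1.3]
grip_width: 0.644
grasp_force: 64.4
```

```bash
python3 look.py w4
```

```text
t 11.0 tcp [596.9 -19.6  51.1] x [-0.996 -0.09   0.   ] y [-0.09   0.996  0.   ] F [ 0.3 -0.5 -1.3] w 55.0 g 64.4 q [-0.22  0.74  1.63 -0.    0.77 -1.88]
```

View pics/w4.png

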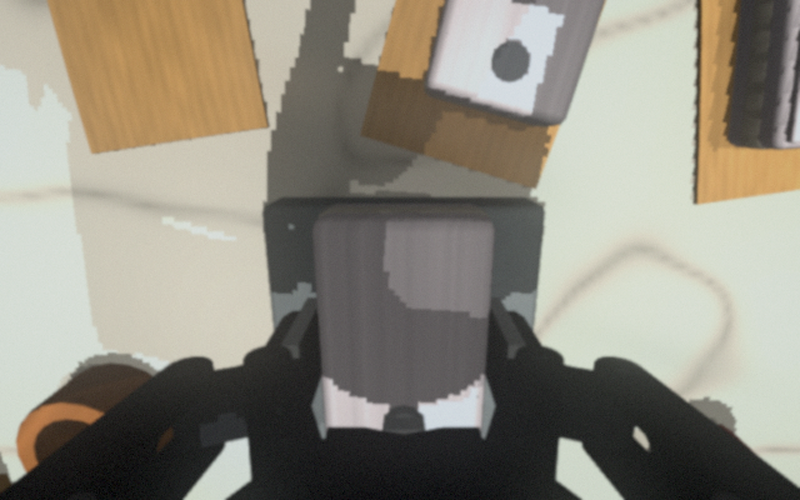

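The tin is centred sideways on the base: base edges are at 265 and 543, tin edges at 315 and 493. I'll check the lengthwise fit from the base's front edge (row ~207).

```bash
python3 - <<'E'
from h import *
import json
c={k:np.array(v) for k,v in json.load(open("w4.json")).items()}
p,R=st()
for r in (206,208):
  w=px2w(c,[(268/1.25,r/1.25),(540/1.25,r/1.25)],26); print(((w-p)@R).round(1).tolist(), (w.mean(0)[:2]+50*np.array([.996,.088])).round(1))
w=px2w(c,[(318/1.25,219/1.25),(492/1.25,219/1.25)],75.5); print(((w-p)@R).round(1).tolist())
im=cv2.imread("pics/w4raw.png").astype(int).sum(2)
print(im[150:185,225].tolist(), im[150:185,320].tolist())
E
```

```text
t 11.05 tcp [597.  -19.6  51.2] x [-0.996 -0.09   0.   ] y [-0.09   0.996 -0.   ] F [-0.9  0.1 -2.4] w 55.0 g 64.4 q [-0.22  0.74  1.63 -0.    0.77 -1.88]
[[36.9, -55.5, 25.2], [36.9, 57.3, 25.2]] [610.  -17.6]
[[36.1, -55.5, 25.2], [36.0, 57.4, 25.2]] [610.8 -17.5]
[[42.2, -24.5, -24.3], [42.2, 26.6, -24.3]]
[296, 281, 295, 289, 296, 296, 295, 255, 236, 190, 189, 182, 178, 178, 188, 200, 192, 193, 194, 205, 201, 200, 198, 198, 208, 201, 213, 208, 207, 200, 201, 210, 206, 200, 201] [362, 367, 342, 308, 284, 263, 258, 218, 179, 155, 145, 152, 158, 188, 195, 205, 212, 209, 217, 216, 212, 217, 223, 232, 241, 253, 265, 301, 323, 331, 339, 349, 352, 355, 362]
```

Call:
drive_tool(targets=[[-0.003, 0, 0.002, 0, 0, 0, 40], [0, 0, 0, 0, 0, 0, 40], [0, 0, 0, 0, 0, 0, 70], [0, 0, 0, 0, 0, 0, 80], [0, 0, 0, 0, 0, 0, 85], [0, 0, -0.04, 0, 0, 0, 85], [0, 0, -0.12, 0, 0, 0, 85], [0, 0, -0.14, 0, 0, 0, 85], [0, 0, -0.14, 0, 0, 0, 85], [0, 0, 0, 0, 0, 0, 0], [0, 0, 0, 0, 0, 0, 0], [0, 0, 0, 0, 0, 0, 0]])

```text
clock: 12.55
tcp_pos: [597.1, -19.2, 224.9]
ee_rot: [-0.045, 0.999, 0.0, -0.002]
wrist_force: [0.2, 0.8, -1.0]
grip_width: 0.37
grasp_force: 0.0
```

```bash
python3 look.py w5; python3 - <<'E'
from h import *
to([609+84.7,-18.2+7.5,214])
E
```

```text
t 12.55 tcp [597.1 -19.2 224.9] x [-0.996 -0.09   0.003] y [-0.09   0.996  0.001] F [ 0.2  0.8 -1. ] w 31.6 g 0.0 q [-0.22  0.5   1.51 -0.    1.14 -1.88]
t 12.6 tcp [597.2 -19.2 224.7] x [-0.996 -0.09   0.003] y [-0.09   0.996  0.001] F [0.5 0.  0.3] w 23.8 g 0.0 q [-0.22  0.5   1.51 -0.    1.14 -1.88]
to [693.7 -10.7 214. ] shift in present axes [-0.2423 -0.0005  0.0259] in final axes [-0.2423 -0.0005  0.0259] turn [0. 0. 0.]
```

View pics/w5.png

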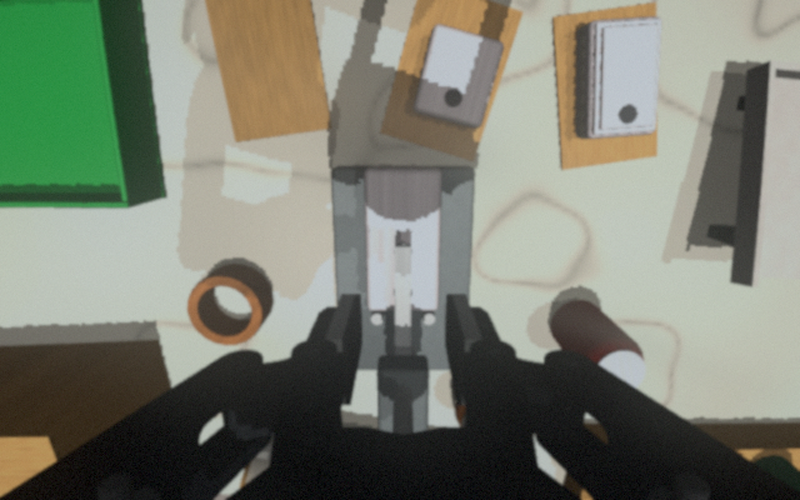

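The tin lies square and centred on the anvil under the foot. Next I'll press the knob.

Call:
drive_tool(targets=[[-0.08, 0, 0, 0, 0, 0, 0], [-0.1, 0, 0, 0, 0, 0, 0], [-0.062, 0, 0, 0, 0, 0, 0], [0, 0, 0.03, 0, 0, 0, 0], [0, 0, 0.03, 0, 0, 0, 0], [0, 0, 0.013, 0, 0, 0, 0], [0, 0, 0, 0, 0, 0, 0], [0, 0, 0, 0, 0, 0, 0], [0, 0, 0, 0, 0, 0, 0]])

```text
clock: 13.72
tcp_pos: [694.5, -10.8, 197.7]
ee_rot: [-0.045, 0.999, -0.0, 0.0]
wrist_force: [-1.4, 0.3, 1.9]
grip_width: 0.001
grasp_force: 0.9
```

Call:
drive_tool(targets=[[0, 0, 0.0025, 0, 0, 0, 0], [0, 0, 0.0025, 0, 0, 0, 0], [0, 0, 0.0025, 0, 0, 0, 0], [0, 0, 0, 0, 0, 0, 0], [0, 0, 0, 0, 0, 0, 0]])

```text
clock: 14.35
tcp_pos: [694.7, -10.8, 194.1]
ee_rot: [-0.045, 0.999, -0.0, -0.0]
wrist_force: [-1.3, -0.5, 2.3]
grip_width: 0.003
grasp_force: 1.0
```

Call:
drive_tool(targets=[[0, 0, 0.0025, 0, 0, 0, 0], [0, 0, 0.0025, 0, 0, 0, 0], [0, 0, 0, 0, 0, 0, 0], [0, 0, 0, 0, 0, 0, 0]])

```text
clock: 14.85
tcp_pos: [694.7, -10.8, 192.1]
ee_rot: [-0.045, 0.999, -0.0, 0.0]
wrist_force: [-1.9, -1.4, 1.8]
grip_width: 0.002
grasp_force: 1.1
```

Call:
drive_tool(targets=[[0, 0, 0.0025, 0, 0, 0, 0], [0, 0, 0.0025, 0, 0, 0, 0], [0, 0, 0, 0, 0, 0, 0], [0, 0, 0, 0, 0, 0, 0]])

```text
clock: 15.35
tcp_pos: [694.8, -10.7, 190.1]
ee_rot: [-0.045, 0.999, -0.0, 0.0]
wrist_force: [-1.3, -0.5, 2.1]
grip_width: -0.002
grasp_force: 1.1
```

Call:
drive_tool(targets=[[0, 0, 0.0025, 0, 0, 0, 0], [0, 0, 0.0025, 0, 0, 0, 0], [0, 0, 0, 0, 0, 0, 0], [0, 0, 0, 0, 0, 0, 0]])

```text
clock: 15.85
tcp_pos: [694.7, -10.7, 188.1]
ee_rot: [-0.045, 0.999, -0.0, 0.0]
wrist_force: [-2.0, -1.2, 2.1]
grip_width: 0.001
grasp_force: 1.2
```

Call:
drive_tool(targets=[[0, 0, 0.0025, 0, 0, 0, 0], [0, 0, 0, 0, 0, 0, 0], [0, 0, 0, 0, 0, 0, 0]])

```text
clock: 16.23
tcp_pos: [694.8, -10.7, 187.8]
ee_rot: [-0.045, 0.999, -0.0, 0.0]
wrist_force: [-2.1, -0.8, 4.7]
grip_width: -0.002
grasp_force: 2.5
```

Contact at z 187.8 against the zero of 157.7 gives a height of 30 mm, so the long tin is sound. I'll hold for a moment, go back and regrip.

Call:
drive_tool(targets=[[0, 0, 0.001, 0, 0, 0, 0], [0, 0, 0, 0, 0, 0, 0], [0, 0, 0, 0, 0, 0, 0], [0, 0, 0, 0, 0, 0, 0], [0, 0, -0.1, 0, 0, 0, 0], [0.08, 0, 0, 0, 0, 0, 85], [0.1, 0, 0, 0, 0, 0, 85], [0.064, 0, 0, 0, 0, 0, 85], [0, 0, 0, 0, 0, 0, 85], [0, 0, 0, 0, 0, 0, 85]])

```text
clock: 17.48
tcp_pos: [598.9, -19.6, 226.9]
ee_rot: [-0.045, 0.999, -0.0, 0.001]
wrist_force: [0.2, 0.0, -0.1]
grip_width: 0.992
grasp_force: 0.0
```

Call:
drive_tool(targets=[[0, 0, 0.12, 0, 0, 0, 85], [0, 0, 0.14, 0, 0, 0, 85], [0, 0, 0.12, 0, 0, 0, 85], [0, 0, 0.04, 0, 0, 0, 85], [0, 0, 0.02, 0, 0, 0, 85], [0, 0, 0, 0, 0, 0, 85], [0, 0, 0, 0, 0, 0, 40], [0, 0, 0, 0, 0, 0, 40], [0, 0, 0, 0, 0, 0, 40], [0, 0, 0, 0, 0, 0, 40], [0, 0, 0, 0, 0, 0, 40]])

```text
clock: 18.85
tcp_pos: [598.7, -19.7, 52.6]
ee_rot: [-0.045, 0.999, -0.0, 0.002]
wrist_force: [0.2, 0.4, 6.7]
grip_width: 0.644
grasp_force: 66.0
```

Call:
drive_tool(targets=[[0, 0, -0.012, 0, 0, 0, 40], [0.08, 0, 0, 0, 0, 0, 40], [0.09, 0, 0, 0, 0, 0, 40], [0.09, 0, 0, 0, 0, 0, 40], [0.065, 0, 0, 0, 0, 0, 40], [0, 0, -0.12, 0, 0, 0, 40], [0, 0, -0.12, 0, 0, 0, 40], [0, 0, 0, 0, 0, 0, 40]])

```text
clock: 19.85
tcp_pos: [470.4, -31.9, 154.8]
ee_rot: [-0.045, 0.999, -0.001, 0.004]
wrist_force: [-0.2, 0.3, -3.1]
grip_width: 0.645
grasp_force: 65.2
```

Call:
drive_tool(targets=[[-0.02, 0.13, 0, 0, 0, 0, 40], [-0.02, 0.13, 0, 0, 0, 0, 40], [-0.02, 0.13, 0, 0, 0, 0, 40], [-0.02, 0.13, 0, 0, 0, 0, 40], [-0.02, 0.13, 0, 0, 0, 0, 40], [-0.02, 0.13, 0, 0, 0, 0, 40], [-0.02, 0.13, 0, 0, 0, 0, 40], [-0.02, 0.13, 0, 0, 0, 0, 40], [-0.02, 0.13, 0, 0, 0, 0, 40], [0, 0, 0, 0, 0, 0, 40], [0, 0, 0, 0, 0, 0, 40]])

```text
clock: 21.22
tcp_pos: [496.2, 440.4, 149.6]
ee_rot: [-0.045, 0.999, -0.001, -0.002]
wrist_force: [-0.1, -0.0, -2.3]
grip_width: 0.64
grasp_force: 65.0
```

```bash
python3 look.py w6
```

```text
t 21.23 tcp [496.2 440.4 149.6] x [-0.996 -0.091  0.004] y [-0.091  0.996 -0.002] F [-0.1 -0.  -2.3] w 54.7 g 65.0 q [ 0.56  0.67  1.4  -0.    1.08 -1.1 ]
```

View pics/w6.png

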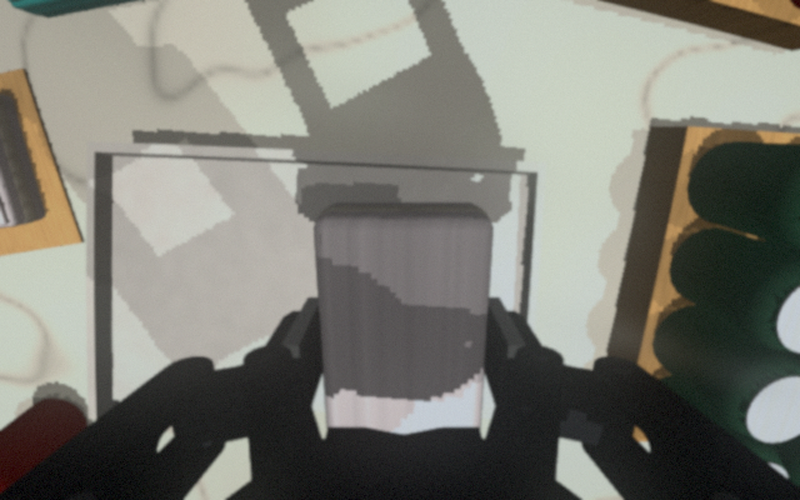

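The shelf's low lip runs (95,153)–(537,173), and its end lips start at columns 95 and 537. The tin is still square in the hand.

```bash
python3 - <<'E'
from h import *
import json
c={k:np.array(v) for k,v in json.load(open("w6.json")).items()}
p,R=st()
w=px2w(c,[(95/1.25,153/1.25),(537/1.25,173/1.25),(112/1.25,156/1.25),(523/1.25,174/1.25)],47); print(w.round(1).tolist())
d=w[1]-w[0]; yaw=np.arctan2(-d[0],d[1]); print("yaw",yaw,np.linalg.norm(d[:2]))
e=np.array([np.cos(yaw),np.sin(yaw)]); m=(w[0]+w[1])[:2]/2
print("center", m+e*(78+3+5))
E
```

```text
t 21.27 tcp [496.6 439.8 149.9] x [-0.996 -0.09   0.003] y [-0.09   0.996 -0.002] F [ 0.1 -0.7 -1.4] w 54.6 g 65.0 q [ 0.56  0.67  1.4  -0.    1.08 -1.1 ]
[[457.7, 251.8, 47.0], [446.5, 515.9, 47.0], [458.7, 262.3, 47.0], [447.9, 507.7, 47.0]]
yaw 0.04243600883279503 264.3168460528366
center [538.01117647 387.50825763]
```

Call:
drive_tool(targets=[[0, 0, 0, 0, 0, 0.48, 40], [0, 0, 0, 0, -0.7, 0, 40], [0, 0, 0, 0, -0.7, 0, 40], [0, 0, 0, 0, -0.7, 0, 40], [0, 0, 0, 0, 0, 0, 40], [0, 0, 0, 0, 0, 0, 40]])

```text
clock: 22.02
tcp_pos: [498.2, 440.5, 151.6]
ee_rot: [-0.02, 0.994, 0.002, 0.104]
wrist_force: [0.2, -0.1, -0.8]
grip_width: 0.642
grasp_force: 65.1
```

```bash
python3 - <<'E'
from h import *
p,R=st(); print(R[:,2].round(3))
to(np.array([517.5,450.4,53])-18*R[:,2])
E
```

```text
t 22.02 tcp [498.2 440.5 151.6] x [-0.977 -0.04  -0.208] y [-0.041  0.999 -0.   ] F [ 0.2 -0.1 -0.8] w 54.8 g 65.1 q [ 0.61  0.62  1.53 -0.15  0.82 -0.91]
[ 0.208  0.008 -0.978]
t 22.02 tcp [498.2 440.5 151.6] x [-0.977 -0.04  -0.208] y [-0.041  0.999 -0.   ] F [ 0.2 -0.1 -0.8] w 54.8 g 65.1 q [ 0.61  0.62  1.53 -0.15  0.82 -0.91]
to [513.8 450.2  70.6] shift in present axes [0.0031 0.0227 0.2064] in final axes [0.0031 0.0227 0.2064] turn [0. 0. 0.]
```

Call:
drive_tool(targets=[[0.003, 0.023, 0.07, 0, 0, 0, 40], [0, 0, 0.08, 0, 0, 0, 40], [0, 0, 0.056, 0, 0, 0, 40], [0, 0, 0.02, 0, 0, 0, 40], [0, 0, 0.012, 0, 0, 0, 40], [0, 0, 0, 0, 0, 0, 40], [0, 0, 0, 0, 0, 0, 40]])

```text
clock: 22.9
tcp_pos: [516.3, 451.8, 59.2]
ee_rot: [-0.021, 0.994, 0.003, 0.106]
wrist_force: [-0.6, -0.9, -2.1]
grip_width: 0.639
grasp_force: 65.1
```

Call:
drive_tool(targets=[[0, 0, 0.005, 0, 0, 0, 40], [0, 0, 0.005, 0, 0, 0, 40], [0, 0, 0, 0, 0, 0, 40], [0, 0, 0, 0, 0, 0, 40]])

```text
clock: 23.4
tcp_pos: [516.6, 451.4, 54.2]
ee_rot: [-0.021, 0.994, 0.002, 0.105]
wrist_force: [-0.1, -1.0, -1.2]
grip_width: 0.643
grasp_force: 65.1
```

Call:
drive_tool(targets=[[0, 0, 0.0035, 0, 0, 0, 40], [0, 0, 0, 0, 0, 0, 40], [0, 0, 0, 0, 0, 0, 40]])

```text
clock: 23.78
tcp_pos: [517.0, 451.5, 53.3]
ee_rot: [-0.021, 0.994, 0.002, 0.105]
wrist_force: [-2.3, 0.0, 1.7]
grip_width: 0.641
grasp_force: 65.5
```

Call:
drive_tool(targets=[[0, 0, 0.0035, 0, 0, 0, 40], [0, 0, 0, 0, 0, 0, 40], [0, 0, 0, 0, 0, 0, 40]])

```text
clock: 24.15
tcp_pos: [517.0, 451.5, 53.2]
ee_rot: [-0.021, 0.994, 0.002, 0.105]
wrist_force: [-5.7, -1.0, 9.1]
grip_width: 0.639
grasp_force: 66.5
```

Call:
drive_tool(targets=[[0, 0, 0, 0, 0, 0, 68], [0, 0, 0, 0, 0, 0, 68], [0, 0, 0, 0, 0, 0, 68], [0, 0, -0.05, 0, 0, 0, 68], [0, 0, -0.12, 0, 0, 0, 68], [0, 0, -0.12, 0, 0, 0, 85], [0, 0, 0, 0, 0.7, 0, 85], [0, 0, 0, 0, 0.7, 0, 85], [0, 0, 0, 0, 0.7, 0, 85], [0, 0, 0, 0, 0, -0.75, 85], [0, 0, 0, 0, 0, -0.75, 85]])

```text
clock: 25.52
tcp_pos: [493.4, 450.5, 166.3]
ee_rot: [-0.097, 0.995, 0.0, 0.001]
wrist_force: [0.4, 0.1, -0.5]
grip_width: 0.993
grasp_force: 0.0
```

```bash
python3 look.py w7; python3 - <<'E'
from h import *
to([461,138,150])
E
```

```text
t 25.52 tcp [493.4 450.5 166.3] x [-0.981 -0.193 -0.001] y [-0.193  0.981  0.001] F [ 0.4  0.1 -0.5] w 84.8 g 0.0 q [ 0.57  0.66  1.38  0.    1.11 -1.19]
t 25.57 tcp [493.2 450.5 166.3] x [-0.981 -0.195 -0.001] y [-0.195  0.981  0.001] F [ 0.2  0.1 -1.2] w 84.7 g 0.0 q [ 0.57  0.66  1.38  0.    1.11 -1.19]
to [461 138 150] shift in present axes [ 0.2314 -0.7506  0.0399] in final axes [ 0.2314 -0.7506  0.0399] turn [0. 0. 0.]
```

View pics/w7.png

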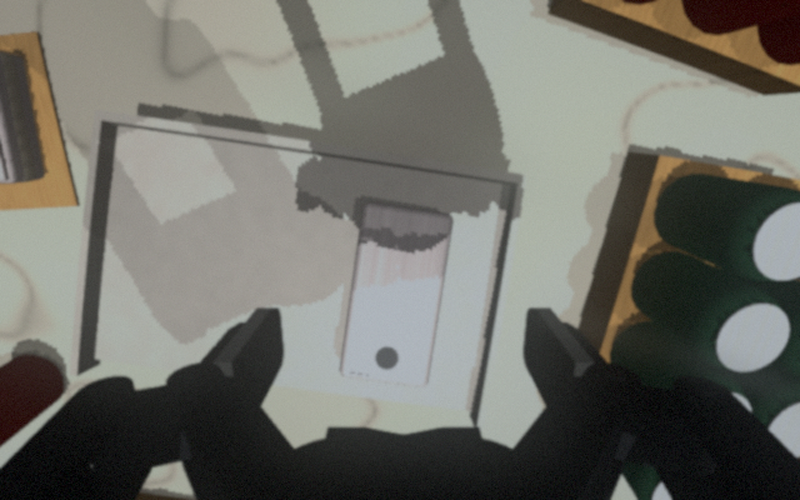

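The long tin lies flat on the deck at (397,290), inside the lips. The middle tin is next.

Call:
drive_tool(targets=[[0.0386, -0.125, 0.006, 0, 0, 0, 85], [0.0386, -0.125, 0.006, 0, 0, 0, 85], [0.0386, -0.125, 0.006, 0, 0, 0, 85], [0.0386, -0.125, 0.006, 0, 0, 0, 85], [0.0386, -0.125, 0.006, 0, 0, 0, 85], [0.0386, -0.125, 0.006, 0, 0, 0, 85], [0, 0, 0, 0, 0, 0, 85], [0, 0, 0, 0, 0, 0, 85]])

```text
clock: 26.58
tcp_pos: [460.2, 138.5, 151.4]
ee_rot: [-0.095, 0.995, 0.0, 0.001]
wrist_force: [0.1, 0.9, 0.3]
grip_width: 0.991
grasp_force: 0.0
```

```bash
python3 look.py w8
```

```text
t 26.57 tcp [460.2 138.5 151.4] x [-0.982 -0.19  -0.002] y [-0.19   0.982  0.   ] F [0.1 0.9 0.3] w 84.6 g 0.0 q [ 0.06  0.46  1.87  0.    0.81 -1.7 ]
```

View pics/w8.png

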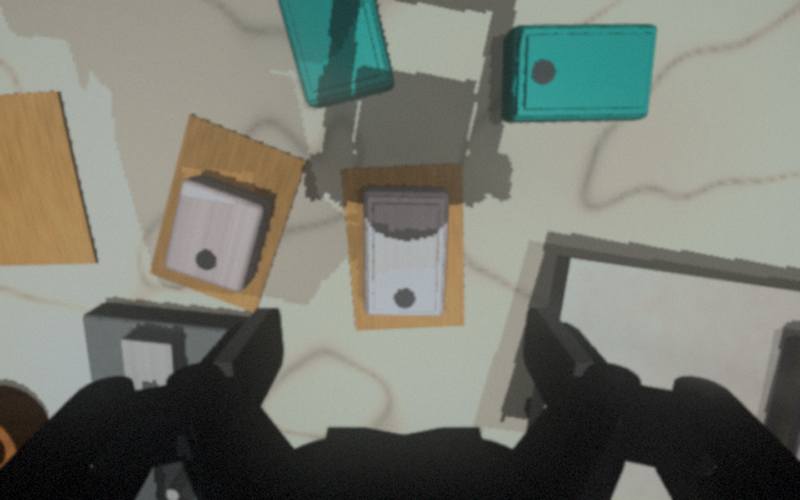

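The middle tin's corners are (364,190), (447,190), (443,316) and (366,315), with a raised inner panel that suggests it is swollen. The short tin at (215,235) has a plain lid.

```bash
python3 - <<'E'
from tin import *
m,y=tin("w8",[(364,190),(447,190),(443,316),(366,315)],33)
to([*(m-12*np.array([np.cos(y),np.sin(y)])),7],y+np.pi/2)
tin("w8",[(187,180),(265,204),(245,292),(166,268)],33)
E
```

```text
[473.7 142.9] len 87.4 53.1 yaw 0.184 0.183
t 26.62 tcp [460.1 139.  151.2] x [-0.982 -0.191 -0.002] y [-0.191  0.982  0.   ] F [ 0.7 -0.3 -0.6] w 85.1 g 0.0 q [ 0.06  0.46  1.87  0.    0.81 -1.7 ]
to [462.  140.7   7. ] shift in present axes [-0.0047  0.0031  0.3606] in final axes [-0.0053  0.0032  0.3606] turn [0.001 0.018 0.081]
[485.2  17.3] len 63.9 53.5 yaw -0.15 -0.123
```

Call:
drive_tool(targets=[[-0.005, 0.002, 0.1, 0, 0, 0.08, 85], [0, 0, 0.12, 0, 0, 0, 85], [0, 0, 0.1, 0, 0, 0, 85], [0, 0, 0.03, 0, 0, 0, 85], [0, 0, 0.009, 0, 0, 0, 85], [0, 0, 0, 0, 0, 0, 85], [0, 0, 0, 0, 0, 0, 40], [0, 0, 0, 0, 0, 0, 40], [0, 0, 0, 0, 0, 0, 40], [0, 0, 0, 0, 0, 0, 40], [0, 0, 0, 0, 0, 0, 40]])

```text
clock: 28.0
tcp_pos: [462.0, 139.4, 8.3]
ee_rot: [-0.092, 0.996, 0.0, 0.001]
wrist_force: [-0.2, 2.1, 6.7]
grip_width: 0.635
grasp_force: 64.6
```

Call:
drive_tool(targets=[[0, 0, -0.08, 0, 0, 0, 40], [0, 0, -0.08, 0, 0, 0, 40], [0.006, -0.1, 0, 0, 0, 0, 40], [0.006, -0.11, 0, 0, 0, 0, 40], [0.006, -0.11, 0, 0, 0, 0, 40], [0.006, -0.108, 0, 0, 0, 0, 40], [0, 0, 0, 0, 0, 0.95, 40], [0, 0, 0, 0, 0, 0, 40], [0, 0, 0, 0, 0, 0, 40]])

```text
clock: 29.12
tcp_pos: [482.8, -30.3, 71.1]
ee_rot: [-0.045, 0.999, 0.0, -0.0]
wrist_force: [0.4, -0.2, -2.2]
grip_width: 0.645
grasp_force: 64.5
```

```bash
cat > held.py <<'E'
# measure the robot-side lid edge of the held tin in tool frame: row profile at centre columns
from h import *
import sys,subprocess,json
n,zl=sys.argv[1],float(sys.argv[2])
subprocess.run(["python3","look.py",n])
c={k:np.array(v) for k,v in json.load(open(n+".json")).items()}
p,R=st(); im=cv2.imread(f"pics/{n}raw.png").astype(float).mean(2)
rows=im[130:240,290:350].mean(1); print(list(zip(range(130,240,2),rows[::2].round().astype(int).tolist())))
for r in range(160,215,5): print(r,((px2w(c,[(322,r)],p[2]+zl)-p)@R).round(1).tolist())
E
python3 held.py w9 24
```

```text
t 29.12 tcp [482.8 -30.3  71.1] x [-0.996 -0.091  0.   ] y [-0.091  0.996  0.   ] F [ 0.4 -0.2 -2.2] w 55.1 g 64.5 q [-0.29  0.62  1.91  0.    0.61 -1.96]
this script no longer has the robotException ignored in: <_io.TextIOWrapper mode='rw' encoding='UTF-8'>
Traceback (most recent call last):
BrokenPipeError: [Errno 32] Broken pipe
```

```bash
cat > held.py <<'E'
from h import *
import sys,json
n,zl=sys.argv[1],float(sys.argv[2])
p,R=st(); c=optics.get_calibration("wrist"); im=optics.grab_frame("wrist")
cv2.imwrite(f"pics/{n}raw.png",im[:,:,::-1]); json.dump({k:np.array(v).tolist() for k,v in c.items()},open(n+".json","w"))
rows=im.astype(float).mean(2)[140:230,290:350].mean(1); print(list(zip(range(140,230,2),rows[::2].round().astype(int).tolist())))
print([(r,((px2w(c,[(322,r)],p[2]+zl)-p)@R)[0,0].round(1)) for r in range(160,230,5)])
E
python3 held.py w9 24.7
```

```text
t 29.18 tcp [482.9 -30.1  71.1] x [-0.996 -0.091  0.   ] y [-0.091  0.996  0.   ] F [-0.2 -1.  -1.9] w 54.8 g 64.5 q [-0.29  0.62  1.91  0.    0.61 -1.96]
[(140, 91), (142, 90), (144, 90), (146, 89), (148, 89), (150, 89), (152, 89), (154, 89), (156, 89), (158, 90), (160, 90), (162, 90), (164, 90), (166, 89), (168, 90), (170, 89), (172, 88), (174, 88), (176, 88), (178, 87), (180, 86), (182, 86), (184, 86), (186, 84), (188, 74), (190, 71), (192, 72), (194, 75), (196, 77), (198, 75), (200, 74), (202, 77), (204, 83), (206, 89), (208, 92), (210, 93), (212, 85), (214, 81), (216, 92), (218, 95), (220, 96), (222, 96), (224, 92), (226, 78), (228, 85)]
[(160, np.float64(47.7)), (165, np.float64(45.9)), (170, np.float64(44.1)), (175, np.float64(42.2)), (180, np.float64(40.3)), (185, np.float64(38.4)), (190, np.float64(36.5)), (195, np.float64(34.6)), (200, np.float64(32.7)), (205, np.float64(30.7)), (210, np.float64(28.7)), (215, np.float64(26.8)), (220, np.float64(24.7)), (225, np.float64(22.7))]
```

Call:
drive_tool(targets=[[0, 0, 0.04, 0, 0, 0, 40], [-0.072, 0, 0, 0, 0, 0, 40], [-0.072, 0, 0, 0, 0, 0, 40], [-0.072, 0, 0, 0, 0, 0, 40], [-0.044, 0, 0, 0, 0, 0, 40], [-0.03, 0, 0, 0, 0, 0, 40], [0, 0, 0, 0, 0, 0, 40], [0, 0, 0.005, 0, 0, 0, 40], [0, 0, 0.005, 0, 0, 0, 40], [0, 0, 0, 0, 0, 0, 40], [0, 0, 0, 0, 0, 0, 40]])

```text
clock: 30.6
tcp_pos: [598.6, -20.4, 51.0]
ee_rot: [-0.044, 0.999, 0.0, -0.0]
wrist_force: [0.2, -0.5, -2.8]
grip_width: 0.64
grasp_force: 64.6
```

Call:
drive_tool(targets=[[0, 0, 0.0012, 0, 0, 0, 40], [0, 0, 0, 0, 0, 0, 40], [0, 0, 0, 0, 0, 0, 70], [0, 0, 0, 0, 0, 0, 80], [0, 0, 0, 0, 0, 0, 85], [0, 0, -0.04, 0, 0, 0, 85], [0, 0, -0.12, 0, 0, 0, 85], [0, 0, -0.14, 0, 0, 0, 85], [0, 0, -0.14, 0, 0, 0, 85], [0, 0, 0, 0, 0, 0, 0], [0, 0, 0, 0, 0, 0, 0], [0, 0, 0, 0, 0, 0, 0]])

```text
clock: 32.1
tcp_pos: [597.5, -20.1, 225.1]
ee_rot: [-0.045, 0.999, 0.0, -0.002]
wrist_force: [-0.1, 0.4, -0.3]
grip_width: 0.369
grasp_force: 0.0
```

```bash
python3 look.py w10; python3 - <<'E'
from h import *
im=cv2.imread("pics/w10raw.png")[120:320,220:420]
cv2.imwrite("pics/w10c.png",cv2.resize(im,None,fx=3,fy=3,interpolation=cv2.INTER_CUBIC))
to([610.4+84.7,-18.4+7.5,214])
E
```

```text
t 32.1 tcp [597.5 -20.1 225.1] x [-0.996 -0.089  0.003] y [-0.089  0.996  0.001] F [-0.1  0.4 -0.3] w 31.5 g 0.0 q [-0.22  0.5   1.51 -0.    1.14 -1.88]
t 32.15 tcp [597.6 -20.1 224.9] x [-0.996 -0.089  0.003] y [-0.089  0.996  0.001] F [ 0.2 -0.  -0.8] w 23.6 g 0.0 q [-0.22  0.5   1.51 -0.    1.14 -1.88]
to [695.1 -10.9 214. ] shift in present axes [-0.2449  0.0012  0.0264] in final axes [-0.2449  0.0012  0.0264] turn [0. 0. 0.]
```

View pics/w10c.png

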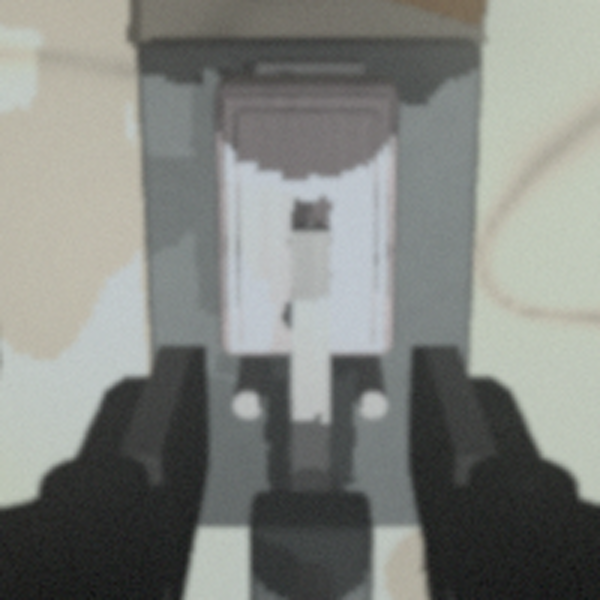

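The middle tin lies straight on the anvil, about 1 mm off centre at most (tin columns 220–395, base 143–478). Pressing now.

Call:
drive_tool(targets=[[-0.08, 0.001, 0, 0, 0, 0, 0], [-0.1, 0, 0, 0, 0, 0, 0], [-0.065, 0, 0, 0, 0, 0, 0], [0, 0, 0.03, 0, 0, 0, 0], [0, 0, 0.03, 0, 0, 0, 0], [0, 0, 0.016, 0, 0, 0, 0], [0, 0, 0, 0, 0, 0, 0], [0, 0, 0, 0, 0, 0, 0], [0, 0, 0, 0, 0, 0, 0]])

```text
clock: 33.28
tcp_pos: [696.0, -11.3, 196.6]
ee_rot: [-0.045, 0.999, -0.0, -0.0]
wrist_force: [-2.5, -1.2, 1.5]
grip_width: 0.002
grasp_force: 0.9
```

Call:
drive_tool(targets=[[0, 0, 0.0025, 0, 0, 0, 0], [0, 0, 0.0025, 0, 0, 0, 0], [0, 0, 0, 0, 0, 0, 0], [0, 0, 0, 0, 0, 0, 0]])

```text
clock: 33.78
tcp_pos: [696.2, -11.3, 194.0]
ee_rot: [-0.045, 0.999, -0.0, -0.0]
wrist_force: [-1.9, -0.3, 2.9]
grip_width: -0.001
grasp_force: 1.0
```

Call:
drive_tool(targets=[[0, 0, 0.0025, 0, 0, 0, 0], [0, 0, 0, 0, 0, 0, 0], [0, 0, 0, 0, 0, 0, 0]])

```text
clock: 34.15
tcp_pos: [696.4, -11.3, 193.8]
ee_rot: [-0.045, 0.999, -0.0, 0.0]
wrist_force: [-2.0, -0.6, 5.8]
grip_width: 0.0
grasp_force: 2.7
```

Call:
drive_tool(targets=[[0, 0, 0.0025, 0, 0, 0, 0], [0, 0, 0, 0, 0, 0, 0], [0, 0, 0, 0, 0, 0, 0]])

```text
clock: 34.52
tcp_pos: [696.4, -11.3, 193.7]
ee_rot: [-0.045, 0.999, -0.0, 0.0]
wrist_force: [-3.9, -0.6, 8.0]
grip_width: 0.002
grasp_force: 4.2
```

It stops at 193.7, a height of 36 mm, so the middle tin is swollen and goes in the crate.

Call:
drive_tool(targets=[[0, 0, 0, 0, 0, 0, 0], [0, 0, 0, 0, 0, 0, 0], [0, 0, -0.088, 0, 0, 0, 0], [0.08, 0, 0, 0, 0, 0, 85], [0.1, 0, 0, 0, 0, 0, 85], [0.066, 0, 0, 0, 0, 0, 85], [0, 0, 0, 0, 0, 0, 85], [0, 0, 0, 0, 0, 0, 85]])

```text
clock: 35.52
tcp_pos: [599.8, -20.2, 227.4]
ee_rot: [-0.044, 0.999, -0.0, 0.001]
wrist_force: [0.8, -0.3, -0.0]
grip_width: 0.998
grasp_force: 0.0
```

Call:
drive_tool(targets=[[0, 0, 0.12, 0, 0, 0, 85], [0, 0, 0.14, 0, 0, 0, 85], [0, 0, 0.12, 0, 0, 0, 85], [0, 0, 0.04, 0, 0, 0, 85], [0, 0, 0.017, 0, 0, 0, 85], [0, 0, 0, 0, 0, 0, 85], [0, 0, 0, 0, 0, 0, 40], [0, 0, 0, 0, 0, 0, 40], [0, 0, 0, 0, 0, 0, 40], [0, 0, 0, 0, 0, 0, 40], [0, 0, 0, 0, 0, 0, 40]])

```text
clock: 36.9
tcp_pos: [599.6, -20.3, 54.4]
ee_rot: [-0.045, 0.999, -0.001, 0.002]
wrist_force: [-0.3, 0.3, 4.7]
grip_width: 0.637
grasp_force: 65.9
```

Call:
drive_tool(targets=[[0, 0, -0.012, 0, 0, 0, 40], [0.08, 0, 0, 0, 0, 0, 40], [0.09, 0, 0, 0, 0, 0, 40], [0.09, 0, 0, 0, 0, 0, 40], [0.065, 0, 0, 0, 0, 0, 40], [0, 0, -0.1, 0, 0, 0, 40], [0, 0, -0.1, 0, 0, 0, 40], [0, 0, 0, 0, 0, 0, 40]])

```text
clock: 37.9
tcp_pos: [470.8, -32.1, 140.0]
ee_rot: [-0.045, 0.999, -0.001, 0.003]
wrist_force: [0.4, -0.3, -2.0]
grip_width: 0.643
grasp_force: 65.2
```

Call:
drive_tool(targets=[[-0.006, -0.12, 0, 0, 0, 0, 40], [-0.006, -0.12, 0, 0, 0, 0, 40], [-0.006, -0.12, 0, 0, 0, 0, 40], [-0.006, -0.12, 0, 0, 0, 0, 40], [-0.006, -0.12, 0, 0, 0, 0, 40], [-0.006, -0.12, 0, 0, 0, 0, 40], [-0.006, -0.12, 0, 0, 0, 0, 40], [0, 0, 0, 0, 0, 0, 40], [0, 0, 0, 0, 0, 0, 40]])

```text
clock: 39.02
tcp_pos: [514.3, -363.5, 135.5]
ee_rot: [-0.044, 0.999, 0.002, -0.001]
wrist_force: [0.8, -0.0, -1.4]
grip_width: 0.642
grasp_force: 65.0
```

```bash
python3 look.py w11; python3 - <<'E'
from h import *
c=optics.get_calibration("top"); im=optics.grab_frame("top"); cv2.imwrite("pics/top2.png",im[:,:,::-1])
print(w2px(optics.get_calibration("wrist"),[[529,-371,5]])*1.25)
to([518,-365,16])
E
```

```text
t 39.02 tcp [ 514.3 -363.5  135.5] x [-0.996 -0.088  0.003] y [-0.088  0.996  0.004] F [ 0.8 -0.  -1.4] w 54.8 g 65.0 q [-0.79  0.65  1.5   0.    1.   -2.45]
[[388.17124265 249.82305447]]
t 39.12 tcp [ 514.7 -362.8  136.2] x [-0.996 -0.09   0.002] y [-0.09   0.996  0.003] F [-0.3  0.7 -1.5] w 54.5 g 65.0 q [-0.79  0.65  1.5   0.    1.   -2.45]
to [ 518 -365   16] shift in present axes [-0.0083 -0.0071  0.3004] in final axes [-0.0083 -0.0071  0.3004] turn [0. 0. 0.]
```

View pics/w11.png

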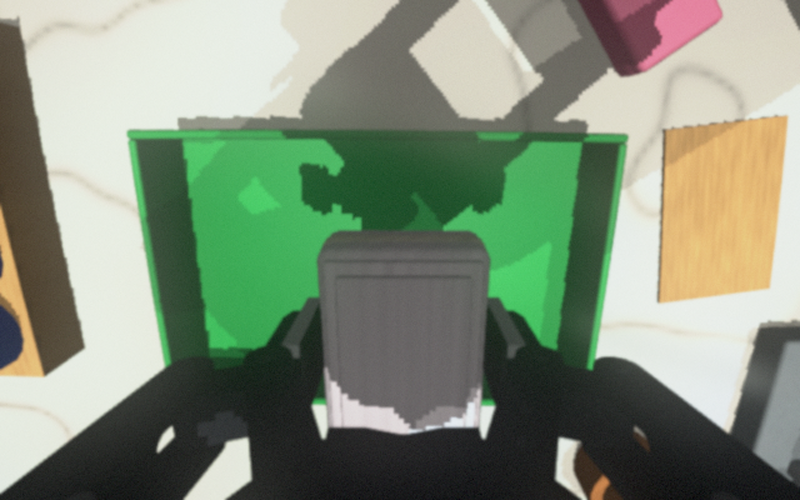

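The hand is centred over the crate, whose walls are at columns 135 and 625. Lowering now.

Call:
drive_tool(targets=[[-0.008, -0.007, 0.1, 0, 0, 0, 40], [0, 0, 0.1, 0, 0, 0, 40], [0, 0, 0.07, 0, 0, 0, 40], [0, 0, 0.025, 0, 0, 0, 40], [0, 0, 0.004, 0, 0, 0, 40], [0, 0, 0, 0, 0, 0, 40], [0, 0, 0, 0, 0, 0, 40]])

```text
clock: 40.0
tcp_pos: [519.6, -367.8, 19.0]
ee_rot: [-0.045, 0.999, -0.001, 0.001]
wrist_force: [0.3, 0.3, -2.1]
grip_width: 0.638
grasp_force: 65.0
```

Call:
drive_tool(targets=[[0, 0, 0.005, 0, 0, 0, 40], [0, 0, 0.0045, 0, 0, 0, 40], [0, 0, 0, 0, 0, 0, 40], [0, 0, 0, 0, 0, 0, 70], [0, 0, 0, 0, 0, 0, 75], [0, 0, 0, 0, 0, 0, 75], [0, 0, -0.06, 0, 0, 0, 75], [0, 0, -0.14, 0, 0, 0, 75], [0, 0, -0.14, 0, 0, 0, 85], [0, 0, 0, 0, 0, 0, 85]])

```text
clock: 41.25
tcp_pos: [521.7, -369.9, 155.4]
ee_rot: [-0.045, 0.999, -0.004, 0.004]
wrist_force: [0.3, -0.1, 0.3]
grip_width: 0.993
grasp_force: 0.0
```

Call:
drive_tool(targets=[[0.0035, 0.12, 0, 0, 0, 0, 85], [0.0035, 0.12, 0, 0, 0, 0, 85], [0.0035, 0.12, 0, 0, 0, 0, 85], [0.0035, 0.12, 0, 0, 0, 0, 85], [0.0035, 0.12, 0, 0, 0, 0, 85], [0.0035, 0.12, 0, 0, 0, 0, 85], [0.0035, 0.12, 0, 0, 0, 0, 85], [0.0035, 0.12, 0, 0, 0, 0, 85], [0, 0, 0, 0, 0, 0.74, 85], [0, 0, 0, 0, 0, 0.74, 85], [0, 0, 0, 0, 0, 0.74, 85], [0, 0, 0, 0, 0, 0, 85]])

```text
clock: 42.75
tcp_pos: [472.9, 14.4, 149.1]
ee_rot: [0.066, 0.998, 0.0, -0.001]
wrist_force: [0.3, 0.3, 0.1]
grip_width: 0.997
grasp_force: 0.0
```

```bash
python3 look.py w12; python3 - <<'E'
from h import *
im=cv2.imread("pics/w12raw.png")
lab=cv2.cvtColor(im,cv2.COLOR_BGR2HSV)
top=optics.grab_frame("top")[:,:,::-1][140:270,130:530]; cv2.imwrite("pics/top3.png",top)
a=cv2.resize(im[60:310,200:450],(500,500),interpolation=cv2.INTER_CUBIC); cv2.imwrite("pics/w12c.png",np.vstack([np.hstack([a,np.zeros((500,300,3),np.uint8)])[:,:800][:340],cv2.resize(top,(800,260))]))
E
```

```text
t 42.75 tcp [472.9  14.4 149.1] x [-0.991  0.131  0.002] y [0.131 0.991 0.   ] F [0.3 0.3 0.1] w 85.1 g 0.0 q [-0.21  0.46  1.89 -0.    0.8  -1.65]
```

View pics/w12c.png

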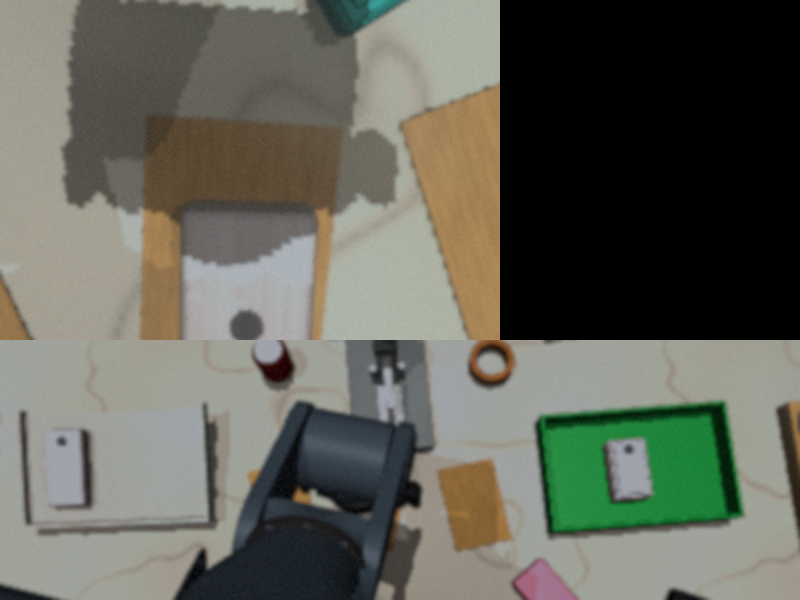

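The long tin is on the shelf, the mid tin is in the crate, and the short tin is below the hand with its near lid edge at crop row ~206 and sides at columns 181 and 317. I'm out of views, so I'll measure the rest numerically.

```bash
python3 - <<'E'
from h import *
im=cv2.imread("pics/w12raw.png").astype(int)
b=im[:,:,0]  # blue separates card from tin
for cc in (310,330,345): print(cc,[(r,int(b[r,cc-2:cc+3].mean())) for r in range(150,175,2)],[(r,int(b[r,cc-2:cc+3].mean())) for r in range(222,268,2)])
for r in (185,200,215,230,240):
    L=[int(b[r-1:r+2,x].mean()) for x in range(280,372)]; d=np.diff(L); print(r,280+int(np.argmax(d[:30])),280+60+int(np.argmin(d[60:])), L[4:18:2], L[64:90:2])
E
```

```text
310 [(150, 48), (152, 50), (154, 50), (156, 50), (158, 50), (160, 56), (162, 61), (164, 69), (166, 84), (168, 96), (170, 103), (172, 103), (174, 104)] [(222, 173), (224, 172), (226, 171), (228, 171), (230, 170), (232, 169), (234, 169), (236, 169), (238, 168), (240, 122), (242, 91), (244, 91), (246, 90), (248, 89), (250, 87), (252, 108), (254, 156), (256, 165), (258, 165), (260, 167), (262, 167), (264, 123), (266, 95)]
330 [(150, 51), (152, 50), (154, 53), (156, 51), (158, 53), (160, 56), (162, 58), (164, 64), (166, 79), (168, 93), (170, 100), (172, 101), (174, 101)] [(222, 107), (224, 103), (226, 109), (228, 136), (230, 158), (232, 165), (234, 163), (236, 167), (238, 173), (240, 134), (242, 93), (244, 89), (246, 90), (248, 90), (250, 90), (252, 92), (254, 131), (256, 164), (258, 163), (260, 124), (262, 97), (264, 86), (266, 58)]
345 [(150, 54), (152, 53), (154, 55), (156, 52), (158, 53), (160, 56), (162, 58), (164, 63), (166, 78), (168, 93), (170, 99), (172, 104), (174, 103)] [(222, 172), (224, 171), (226, 171), (228, 172), (230, 170), (232, 174), (234, 183), (236, 184), (238, 181), (240, 150), (242, 97), (244, 92), (246, 92), (248, 92), (250, 92), (252, 92), (254, 108), (256, 154), (258, 125), (260, 94), (262, 68), (264, 53), (266, 52)]
185 292 357 [83, 77, 76, 75, 86, 98, 100] [184, 184, 183, 182, 183, 181, 157, 102, 88, 89, 103, 139, 148]
200 290 356 [77, 76, 76, 94, 143, 169, 173] [180, 181, 181, 181, 182, 174, 136, 93, 90, 101, 153, 166, 166]
215 290 355 [77, 77, 77, 92, 135, 160, 166] [170, 175, 174, 173, 165, 140, 103, 92, 96, 140, 169, 170, 168]
230 290 354 [77, 82, 83, 94, 135, 157, 163] [169, 173, 172, 169, 157, 132, 94, 93, 129, 166, 167, 167, 167]
240 290 352 [85, 89, 89, 88, 95, 103, 109] [149, 150, 149, 147, 133, 105, 92, 107, 155, 168, 167, 168, 167]
```

```bash
python3 - <<'E'
from tin import *
m,y=tin("w12",np.array([(290.5,165.5),(358.5,165.5),(353,240.5),(290.3,240.3)])*1.25,33)
y=-.105
to([*(m-10*np.array([np.cos(y),np.sin(y)])),8],y+np.pi/2)
E
```

```text
[485.6  13.9] len 64.6 53.8 yaw -0.168 -0.134
t 42.85 tcp [473.1  14.3 149.4] x [-0.991  0.131  0.001] y [0.131 0.991 0.   ] F [-0.1 -0.6 -0.3] w 85.1 g 0.0 q [-0.21  0.46  1.89  0.    0.8  -1.65]
to [475.7  15.    8. ] shift in present axes [-0.0064  0.0025  0.3534] in final axes [-0.0061  0.0024  0.3534] turn [ 0.001 -0.012 -0.267]
```

Call:
drive_tool(targets=[[-0.0064, 0.001, 0.1, 0, 0, 0.19, 85], [0, 0, 0.12, 0, 0, 0, 85], [0, 0, 0.09, 0, 0, 0, 85], [0, 0, 0.03, 0, 0, 0, 85], [0, 0, 0.012, 0, 0, 0, 85], [0, 0, 0, 0, 0, 0, 85], [0, 0, 0, 0, 0, 0, 40], [0, 0, 0, 0, 0, 0, 40], [0, 0, 0, 0, 0, 0, 40], [0, 0, 0, 0, 0, 0, 40], [0, 0, 0, 0, 0, 0, 40]])

```text
clock: 44.22
tcp_pos: [476.9, 14.2, 10.4]
ee_rot: [0.076, 0.997, -0.0, 0.001]
wrist_force: [-0.2, -0.0, 5.8]
grip_width: 0.641
grasp_force: 64.2
```

Call:
drive_tool(targets=[[0, 0, -0.08, 0, 0, 0, 40], [0, 0, -0.08, 0, 0, 0, 40], [-0.021, -0.053, 0, 0, 0, 0, 40], [-0.021, -0.053, 0, 0, 0, 0, 40], [0, 0, 0, 0, 0, -0.8, 40], [0, 0, 0, 0, 0, -0.8, 40], [0, 0, 0, 0, 0, -0.8, 40], [0, 0, 0, 0, 0, 0, 40], [0, 0, 0, 0, 0, 0, 40]])

```text
clock: 45.35
tcp_pos: [486.3, -30.1, 73.3]
ee_rot: [-0.044, 0.999, -0.0, 0.0]
wrist_force: [0.5, -0.3, -1.8]
grip_width: 0.638
grasp_force: 64.1
```

```bash
python3 held.py w13 24.7
```

```text
t 45.35 tcp [486.3 -30.1  73.3] x [-0.996 -0.087 -0.   ] y [-0.087  0.996 -0.   ] F [ 0.5 -0.3 -1.8] w 54.5 g 64.1 q [-0.29  0.61  1.91 -0.    0.62 -1.95]
[(140, 88), (142, 88), (144, 87), (146, 87), (148, 87), (150, 88), (152, 87), (154, 88), (156, 88), (158, 88), (160, 88), (162, 88), (164, 89), (166, 88), (168, 88), (170, 89), (172, 89), (174, 89), (176, 89), (178, 90), (180, 88), (182, 86), (184, 86), (186, 86), (188, 85), (190, 85), (192, 85), (194, 85), (196, 85), (198, 83), (200, 81), (202, 75), (204, 71), (206, 70), (208, 70), (210, 73), (212, 75), (214, 73), (216, 73), (218, 74), (220, 80), (222, 85), (224, 90), (226, 91), (228, 92)]
[(160, np.float64(47.7)), (165, np.float64(45.9)), (170, np.float64(44.1)), (175, np.float64(42.2)), (180, np.float64(40.3)), (185, np.float64(38.4)), (190, np.float64(36.5)), (195, np.float64(34.6)), (200, np.float64(32.7)), (205, np.float64(30.7)), (210, np.float64(28.7)), (215, np.float64(26.7)), (220, np.float64(24.7)), (225, np.float64(22.7))]
```

Call:
drive_tool(targets=[[0, 0.002, 0.04, 0, 0, 0, 40], [-0.072, 0, 0, 0, 0, 0, 40], [-0.072, 0, 0, 0, 0, 0, 40], [-0.072, 0, 0, 0, 0, 0, 40], [-0.044, 0, 0, 0, 0, 0, 40], [-0.03, 0, 0, 0, 0, 0, 40], [0, 0, 0, 0, 0, 0, 40], [0, 0, 0.005, 0, 0, 0, 40], [0, 0, 0.004, 0, 0, 0, 40], [0, 0, 0, 0, 0, 0, 40], [0, 0, 0, 0, 0, 0, 40]])

```text
clock: 46.78
tcp_pos: [601.6, -19.2, 53.5]
ee_rot: [-0.044, 0.999, 0.0, -0.0]
wrist_force: [-0.5, 0.3, -1.0]
grip_width: 0.642
grasp_force: 64.1
```

```bash
python3 held.py w14 22.6; python3 - <<'E'
from h import *
import json
c={k:np.array(v) for k,v in json.load(open("w14.json")).items()}
im=cv2.imread("pics/w14raw.png").astype(int).sum(2)
print([(r,int(im[r,222:245].mean())) for r in range(150,180,2)])
p,R=st(); print([(r,((px2w(c,[(322,r)],26)-p)@R)[0,0].round(1)) for r in (160,165,170)])
E
```

```text
t 46.77 tcp [601.6 -19.2  53.5] x [-0.996 -0.088  0.   ] y [-0.088  0.996  0.   ] F [-0.5  0.3 -1. ] w 54.8 g 64.1 q [-0.22  0.74  1.62 -0.    0.78 -1.88]
[(140, 119), (142, 122), (144, 123), (146, 122), (148, 104), (150, 59), (152, 50), (154, 55), (156, 68), (158, 74), (160, 77), (162, 79), (164, 73), (166, 65), (168, 65), (170, 69), (172, 96), (174, 113), (176, 114), (178, 115), (180, 115), (182, 114), (184, 114), (186, 115), (188, 114), (190, 114), (192, 114), (194, 114), (196, 114), (198, 108), (200, 94), (202, 77), (204, 71), (206, 69), (208, 71), (210, 74), (212, 76), (214, 74), (216, 74), (218, 77), (220, 86), (222, 97), (224, 105), (226, 108), (228, 110)]
[(160, np.float64(47.4)), (165, np.float64(45.5)), (170, np.float64(43.6)), (175, np.float64(41.7)), (180, np.float64(39.8)), (185, np.float64(37.9)), (190, np.float64(36.0)), (195, np.float64(34.0)), (200, np.float64(32.0)), (205, np.float64(30.0)), (210, np.float64(28.0)), (215, np.float64(26.0)), (220, np.float64(24.0)), (225, np.float64(21.9))]
[(150, 200), (152, 178), (154, 178), (156, 194), (158, 200), (160, 201), (162, 201), (164, 200), (166, 201), (168, 201), (170, 203), (172, 204), (174, 202), (176, 202), (178, 202)]
t 46.83 tcp [601.8 -19.2  53.5] x [-0.996 -0.088 -0.   ] y [-0.088  0.996  0.   ] F [ 0.7 -0.1 -0.4] w 55.1 g 64.1 q [-0.22  0.74  1.62  0.    0.78 -1.88]
[(160, np.float64(39.0)), (165, np.float64(36.3)), (170, np.float64(33.7))]
```

Call:
drive_tool(targets=[[0, 0, 0.003, 0, 0, 0, 40], [0, 0, 0, 0, 0, 0, 40], [0, 0, 0, 0, 0, 0, 70], [0, 0, 0, 0, 0, 0, 80], [0, 0, 0, 0, 0, 0, 85], [0, 0, -0.04, 0, 0, 0, 85], [0, 0, -0.12, 0, 0, 0, 85], [0, 0, -0.14, 0, 0, 0, 85], [0, 0, -0.14, 0, 0, 0, 85], [0, 0, 0, 0, 0, 0, 0], [0, 0, 0, 0, 0, 0, 0], [0, 0, 0, 0, 0, 0, 0]])

```text
clock: 48.32
tcp_pos: [600.6, -18.9, 226.8]
ee_rot: [-0.044, 0.999, 0.0, -0.002]
wrist_force: [-0.0, 0.1, -1.3]
grip_width: 0.37
grasp_force: 0.0
```

Call:
drive_tool(targets=[[-0.08, 0, 0, 0, 0, 0, 0], [-0.09, 0, 0, 0, 0, 0, 0], [-0.063, 0, 0, 0, 0, 0, 0], [0, 0, 0.03, 0, 0, 0, 0], [0, 0, 0.03, 0, 0, 0, 0], [0, 0, 0.016, 0, 0, 0, 0], [0, 0, 0, 0, 0, 0, 0], [0, 0, 0, 0, 0, 0, 0], [0, 0, 0, 0, 0, 0, 0]])

```text
clock: 49.45
tcp_pos: [694.5, -11.0, 198.5]
ee_rot: [-0.044, 0.999, -0.0, 0.0]
wrist_force: [-1.0, -0.5, 1.3]
grip_width: -0.003
grasp_force: 0.8
```

```bash
python3 - <<'E'
from h import *
st()
E
```

```text
t 49.45 tcp [694.5 -11.  198.5] x [-0.996 -0.088 -0.   ] y [-0.088  0.996 -0.   ] F [-1.  -0.5  1.3] w -0.2 g 0.8 q [-0.18  0.66  1.27 -0.    1.21 -1.84]
```

Call:
drive_tool(targets=[[0, 0, 0.0025, 0, 0, 0, 0], [0, 0, 0.0025, 0, 0, 0, 0], [0, 0, 0.0025, 0, 0, 0, 0], [0, 0, 0.0025, 0, 0, 0, 0], [0, 0, 0, 0, 0, 0, 0], [0, 0, 0, 0, 0, 0, 0]])

```text
clock: 50.2
tcp_pos: [694.7, -11.0, 193.9]
ee_rot: [-0.044, 0.999, -0.0, -0.0]
wrist_force: [-1.7, -0.7, 2.1]
grip_width: 0.004
grasp_force: 1.0
```

Call:
drive_tool(targets=[[0, 0, 0.0025, 0, 0, 0, 0], [0, 0, 0.0025, 0, 0, 0, 0], [0, 0, 0, 0, 0, 0, 0], [0, 0, 0, 0, 0, 0, 0]])

```text
clock: 50.7
tcp_pos: [694.7, -11.0, 191.9]
ee_rot: [-0.044, 0.999, -0.0, 0.0]
wrist_force: [-1.7, -0.2, 2.0]
grip_width: 0.001
grasp_force: 1.1
```

Call:
drive_tool(targets=[[0, 0, 0.0025, 0, 0, 0, 0], [0, 0, 0.0025, 0, 0, 0, 0], [0, 0, 0.0025, 0, 0, 0, 0], [0, 0, 0, 0, 0, 0, 0], [0, 0, 0, 0, 0, 0, 0]])

```text
clock: 51.32
tcp_pos: [694.7, -11.0, 188.9]
ee_rot: [-0.044, 0.999, -0.0, -0.0]
wrist_force: [-1.1, -0.8, 2.0]
grip_width: -0.005
grasp_force: 1.2
```

Call:
drive_tool(targets=[[0, 0, 0.0025, 0, 0, 0, 0], [0, 0, 0, 0, 0, 0, 0], [0, 0, 0, 0, 0, 0, 0]])

```text
clock: 51.7
tcp_pos: [694.7, -11.0, 187.9]
ee_rot: [-0.044, 0.999, -0.0, 0.0]
wrist_force: [-1.4, -0.8, 2.5]
grip_width: 0.002
grasp_force: 1.4
```

Call:
drive_tool(targets=[[0, 0, 0.0025, 0, 0, 0, 0], [0, 0, 0, 0, 0, 0, 0], [0, 0, 0, 0, 0, 0, 0]])

```text
clock: 52.08
tcp_pos: [694.8, -10.9, 187.8]
ee_rot: [-0.044, 0.999, -0.0, 0.0]
wrist_force: [-2.4, -0.4, 5.5]
grip_width: 0.002
grasp_force: 3.0
```

It stops at 187.8, a height of 30 mm, so the short tin is sound and goes on the shelf.

Call:
drive_tool(targets=[[0, 0, 0, 0, 0, 0, 0], [0, 0, 0, 0, 0, 0, 0], [0, 0, 0, 0, 0, 0, 0], [0, 0, -0.1, 0, 0, 0, 0], [0.08, 0, 0, 0, 0, 0, 85], [0.1, 0, 0, 0, 0, 0, 85], [0.055, 0, 0, 0, 0, 0, 85], [0, 0, 0, 0, 0, 0, 85], [0, 0, 0, 0, 0, 0, 85]])

```text
clock: 53.2
tcp_pos: [602.5, -19.2, 226.9]
ee_rot: [-0.044, 0.999, -0.0, 0.001]
wrist_force: [0.1, -0.1, 0.1]
grip_width: 0.992
grasp_force: 0.0
```

Call:
drive_tool(targets=[[0, 0, 0.12, 0, 0, 0, 85], [0, 0, 0.14, 0, 0, 0, 85], [0, 0, 0.12, 0, 0, 0, 85], [0, 0, 0.04, 0, 0, 0, 85], [0, 0, 0.02, 0, 0, 0, 85], [0, 0, 0, 0, 0, 0, 85], [0, 0, 0, 0, 0, 0, 40], [0, 0, 0, 0, 0, 0, 40], [0, 0, 0, 0, 0, 0, 40], [0, 0, 0, 0, 0, 0, 40], [0, 0, 0, 0, 0, 0, 40]])

```text
clock: 54.58
tcp_pos: [602.3, -19.4, 52.8]
ee_rot: [-0.044, 0.999, -0.0, 0.002]
wrist_force: [-0.8, -0.5, 6.2]
grip_width: 0.642
grasp_force: 65.7
```

Call:
drive_tool(targets=[[0, 0, -0.012, 0, 0, 0, 40], [0.08, 0, 0, 0, 0, 0, 40], [0.09, 0, 0, 0, 0, 0, 40], [0.09, 0, 0, 0, 0, 0, 40], [0.065, 0, 0, 0, 0, 0, 40], [0, 0, -0.12, 0, 0, 0, 40], [0, 0, -0.12, 0, 0, 0, 40], [0, 0, 0, 0, 0, 0, 40]])

```text
clock: 55.58
tcp_pos: [473.9, -31.4, 155.0]
ee_rot: [-0.044, 0.999, -0.001, 0.004]
wrist_force: [0.3, -0.2, -2.0]
grip_width: 0.643
grasp_force: 65.0
```

Call:
drive_tool(targets=[[-0.0224, 0.123, 0, 0, 0, 0, 40], [-0.0224, 0.123, 0, 0, 0, 0, 40], [-0.0224, 0.123, 0, 0, 0, 0, 40], [-0.0224, 0.123, 0, 0, 0, 0, 40], [-0.0224, 0.123, 0, 0, 0, 0, 40], [-0.0224, 0.123, 0, 0, 0, 0, 40], [-0.0224, 0.123, 0, 0, 0, 0, 40], [0, 0, 0, 0, 0, 0.46, 40], [0, 0, 0, 0, -0.7, 0, 40], [0, 0, 0, 0, -0.7, 0, 40], [0, 0, 0, 0, -0.7, 0, 40], [0, 0, 0, 0, 0, 0, 40]])

```text
clock: 57.08
tcp_pos: [500.9, 317.3, 149.7]
ee_rot: [-0.022, 0.995, 0.001, 0.102]
wrist_force: [-0.8, 0.5, -2.7]
grip_width: 0.64
grasp_force: 64.9
```

```bash
python3 - <<'E'
from h import *
p,R=st(); print(R[:,2].round(3))
to(np.array([526.2,325,54])-8*R[:,2])
E
```

```text
t 57.08 tcp [500.9 317.3 149.7] x [-0.978 -0.043 -0.203] y [-0.043  0.999 -0.002] F [-0.8  0.5 -2.7] w 54.7 g 64.9 q [ 0.41  0.54  1.72 -0.12  0.69 -1.11]
[ 0.203  0.007 -0.979]
t 57.08 tcp [500.9 317.3 149.7] x [-0.978 -0.043 -0.203] y [-0.043  0.999 -0.002] F [-0.8  0.5 -2.7] w 54.7 g 64.9 q [ 0.41  0.54  1.72 -0.12  0.69 -1.11]
to [524.6 324.9  61.8] shift in present axes [-0.0142  0.017   0.2273] in final axes [-0.0142  0.017   0.2273] turn [0. 0. 0.]
```

Call:
drive_tool(targets=[[-0.014, 0.017, 0.07, 0, 0, 0, 40], [0, 0, 0.09, 0, 0, 0, 40], [0, 0, 0.05, 0, 0, 0, 40], [0, 0, 0.018, 0, 0, 0, 40], [0, 0, 0.005, 0, 0, 0, 40], [0, 0, 0.005, 0, 0, 0, 40], [0, 0, 0, 0, 0, 0, 40], [0, 0, 0, 0, 0, 0, 40]])

```text
clock: 58.08
tcp_pos: [528.9, 326.0, 60.5]
ee_rot: [-0.021, 0.994, 0.002, 0.105]
wrist_force: [0.6, 0.1, -1.1]
grip_width: 0.64
grasp_force: 64.9
```

Call:
drive_tool(targets=[[0, 0, 0.004, 0, 0, 0, 40], [0, 0, 0.003, 0, 0, 0, 40], [0, 0, 0, 0, 0, 0, 40], [0, 0, 0, 0, 0, 0, 40]])

```text
clock: 58.58
tcp_pos: [529.3, 325.8, 56.9]
ee_rot: [-0.021, 0.994, 0.002, 0.105]
wrist_force: [-0.7, -0.2, -1.0]
grip_width: 0.641
grasp_force: 64.9
```

Call:
drive_tool(targets=[[0, 0, 0.003, 0, 0, 0, 40], [0, 0, 0.0025, 0, 0, 0, 40], [0, 0, 0, 0, 0, 0, 40], [0, 0, 0, 0, 0, 0, 40]])

```text
clock: 59.08
tcp_pos: [529.7, 325.8, 55.0]
ee_rot: [-0.021, 0.994, 0.002, 0.105]
wrist_force: [-1.2, -0.5, 1.3]
grip_width: 0.638
grasp_force: 65.1
```

Call:
drive_tool(targets=[[0, 0, 0.0025, 0, 0, 0, 40], [0, 0, 0, 0, 0, 0, 40], [0, 0, 0, 0, 0, 0, 40]])

```text
clock: 59.45
tcp_pos: [529.7, 325.9, 54.9]
ee_rot: [-0.021, 0.994, 0.002, 0.105]
wrist_force: [-4.3, -1.2, 7.2]
grip_width: 0.64
grasp_force: 66.1
```

Contact. Releasing, then retreating to a pose that leaves the view clear.

Call:
drive_tool(targets=[[0, 0, 0, 0, 0, 0, 68], [0, 0, 0, 0, 0, 0, 68], [0, 0, 0, 0, 0, 0, 68], [0, 0, -0.05, 0, 0, 0, 68], [0, 0, -0.12, 0, 0, 0, 68], [0, 0, -0.12, 0, 0, 0, 85], [0, 0, -0.1, 0, 0.7, 0, 85], [0, 0, -0.05, 0, 0.7, 0, 85], [0, 0, 0, 0, 0.7, 0, 85], [0, -0.13, 0, 0, 0, 0, 85], [0, -0.13, 0, 0, 0, 0, 85], [0, 0, 0, 0, 0, 0, 85]])

```text
clock: 60.95
tcp_pos: [498.9, 217.7, 227.4]
ee_rot: [-0.019, 1.0, -0.0, 0.0]
wrist_force: [-0.8, 1.1, -0.7]
grip_width: 0.998
grasp_force: 0.0
```

```bash
python3 - <<'E'
from h import *
p,R=st()
c=optics.get_calibration("top"); im=optics.grab_frame("top"); cv2.imwrite("pics/top4.png",im[:,:,::-1])
old=cv2.cvtColor(cv2.imread("pics/top0.png"),cv2.COLOR_BGR2RGB)
# where shelf and crate regions changed against the first picture
d=np.abs(im.astype(int)-old).sum(2).astype(np.uint8 if False else int); m=(d>60).astype(np.uint8)
m=cv2.morphologyEx(m,cv2.MORPH_OPEN,np.ones((2,2),np.uint8))
n,l,s,ce=cv2.connectedComponentsWithStats(m)
for i in range(1,n):
    if s[i][4]>15: print(s[i].tolist(),ce[i].round(0))
for nm,X,L in (("short",[536+2.9,326,78],66),("long",[530,451,78],110)):
    print(nm,w2px(c,[X]).round(0))
# edges of the lids/tin shading on shelf rows
g=im.astype(int).sum(2); print(g[170:240:3,140:240:4])
E
```

```text
t 60.95 tcp [498.9 217.7 227.4] x [-0.999 -0.038 -0.   ] y [-0.038  0.999 -0.   ] F [-0.8  1.1 -0.7] w 85.2 g 0.0 q [ 0.21  0.42  1.64 -0.    1.08 -1.4 ]
[382, 38, 4, 6, 16] [384.  41.]
[420, 42, 8, 5, 16] [424.  44.]
[435, 58, 27, 55, 787] [448.  86.]
[237, 69, 13, 13, 130] [243.  76.]
[219, 71, 13, 13, 126] [225.  77.]
[201, 73, 13, 12, 126] [207.  79.]
[0, 73, 592, 327, 110595] [322. 257.]
[182, 74, 14, 13, 134] [188.  80.]
[237, 87, 14, 13, 127] [243.  93.]
[219, 89, 13, 12, 127] [225.  95.]
[182, 91, 14, 13, 131] [188.  97.]
[201, 90, 13, 13, 126] [207.  96.]
[370, 148, 13, 10, 105] [376. 153.]
[319, 155, 15, 39, 358] [326. 176.]
[566, 166, 15, 15, 171] [573. 173.]
[66, 169, 13, 14, 139] [ 72. 176.]
[83, 187, 14, 14, 143] [ 90. 193.]
[570, 186, 15, 14, 176] [577. 193.]
[65, 188, 13, 14, 144] [ 71. 195.]
[433, 189, 26, 33, 703] [445. 205.]
[550, 188, 14, 14, 161] [557. 194.]
[63, 207, 14, 14, 147] [ 69. 213.]
[82, 206, 13, 14, 148] [ 88. 212.]
[186, 207, 6, 9, 39] [189. 211.]
[239, 207, 19, 18, 178] [247. 216.]
[554, 207, 15, 15, 170] [561. 214.]
[573, 206, 15, 14, 166] [580. 213
[... 2625 characters left out ...]
75 183 188 201 191 197 208 193  43  46
   31  35 456 480 469 377 168]
 [ 92 140 185 179 171 159 171 173 179 192 188 187 185 194 213 227  33  29
   31  39 424 363 318 270 175]
 [187 204 188 184 176 175 175 188 186 183 170 169 162 200 233 226  46  41
   43  30 401 255 252 257 164]
 [192 189 184 176 189 179 170 168 147 137 147 151 147 197 239 243  55  37
   27  26 301 243 254 253 190]
 [181 198 168 133 122  87  96  93  94  76  97  79  74 145 231 226  59  52
   42  34 248 240 250 253 258]
 [170 151  96 110 124  81  80  86  68  90 139  78  71  65 208 197 110  20
   50  42 468 415 241 249 256]
 [ 95  92  94  84 135 139 148 147 137 127 118  91  73  45 105 196 160  21
   28  43 462 465 376 236 269]]
```

Call:
drive_tool(targets=[[0.02, -0.13, -0.02, 0, 0, 0, 85], [0.02, -0.13, -0.02, 0, 0, 0, 85], [0.02, -0.13, -0.02, 0, 0, 0, 85], [0.02, -0.13, -0.02, 0, 0, 0, 85], [0.02, -0.13, -0.02, 0, 0, 0, 85], [0.02, -0.13, -0.02, 0, 0, 0, 85], [0, 0, 0, 0, 0, 0, 85]])

```text
clock: 61.88
tcp_pos: [465.5, -95.7, 275.7]
ee_rot: [-0.019, 1.0, -0.001, 0.002]
wrist_force: [-0.4, -0.0, -0.1]
grip_width: 0.995
grasp_force: 0.0
```

```bash
python3 - <<'E'
from h import *
p,R=st()
im=optics.grab_frame("top"); cv2.imwrite("pics/top5.png",im[:,:,::-1])
old=cv2.cvtColor(cv2.imread("pics/top3.png"),cv2.COLOR_BGR2RGB).astype(int)   # crop 140:270,130:530, before the short tin was placed
new=im[140:270,130:530].astype(int)
d=np.abs(new-old).sum(2); m=(d>45).astype(np.uint8); m=cv2.morphologyEx(m,cv2.MORPH_OPEN,np.ones((2,2),np.uint8))
n,l,s,ce=cv2.connectedComponentsWithStats(m)
for i in range(1,n):
    if s[i][4]>12: print((s[i]+[130,140,0,0,0]).tolist())
g=im.astype(int).sum(2)
for r in range(172,236,4): print(r,g[r,140:240:3].tolist())
# middle of the foot/knob vs first picture (foot back up)
a=cv2.cvtColor(cv2.imread("pics/top0.png"),cv2.COLOR_BGR2RGB).astype(int); print("gauge diff",np.abs(im.astype(int)-a)[120:190,305:345].sum(2).mean())
E
```

```text
t 61.88 tcp [465.5 -95.7 275.7] x [-0.999 -0.038 -0.004] y [-0.038  0.999 -0.002] F [-0.4 -0.  -0.1] w 85.0 g 0.0 q [-0.44  0.27  1.74  0.    1.13 -2.05]
[218, 149, 200, 121, 13425]
[158, 182, 29, 45, 680]
[198, 188, 24, 29, 262]
[155, 190, 5, 18, 56]
[203, 193, 6, 6, 29]
[313, 242, 8, 17, 110]
[130, 262, 30, 8, 126]
172 [450, 460, 452, 456, 450, 454, 451, 441, 449, 448, 448, 444, 447, 434, 409, 441, 435, 439, 442, 444, 444, 442, 445, 452, 454, 452, 448, 446, 450, 451, 425, 331, 448, 453]
176 [266, 355, 457, 450, 457, 440, 448, 446, 446, 441, 448, 444, 453, 454, 440, 440, 457, 451, 452, 452, 462, 457, 460, 466, 465, 458, 470, 465, 466, 462, 437, 300, 437, 444]
180 [240, 356, 453, 447, 451, 453, 447, 451, 442, 449, 450, 432, 438, 439, 458, 452, 454, 452, 456, 460, 451, 458, 457, 451, 467, 472, 463, 460, 462, 461, 452, 224, 324, 394]
184 [271, 328, 449, 451, 445, 451, 445, 466, 467, 456, 474, 463, 365, 124, 385, 453, 453, 452, 457, 460, 457, 457, 456, 460, 457, 464, 464, 461, 464, 461, 459, 134, 167, 370]
188 [307, 283, 451, 448, 448, 443, 447, 464, 414, 164, 432, 472, 391, 115, 383, 4
[... 1347 characters left out ...]
, 449, 453, 397, 339, 283, 257, 256, 278, 221, 318, 449, 447, 454, 445, 449, 454, 451, 461, 453, 457, 463, 461, 455, 450, 444, 456, 367, 155, 397]
224 [448, 165, 409, 445, 446, 450, 448, 440, 446, 444, 452, 454, 450, 450, 450, 448, 450, 450, 449, 453, 457, 462, 452, 445, 460, 455, 457, 458, 455, 452, 456, 412, 162, 394]
228 [455, 187, 399, 452, 455, 442, 451, 449, 446, 450, 447, 449, 453, 451, 450, 448, 449, 453, 447, 437, 420, 425, 423, 425, 429, 426, 427, 390, 387, 383, 390, 399, 153, 382]
232 [448, 351, 375, 389, 398, 417, 415, 409, 388, 388, 393, 385, 392, 404, 413, 390, 374, 339, 337, 326, 311, 295, 295, 286, 287, 268, 255, 254, 229, 228, 230, 219, 224, 425]
gauge diff 54.47142857142857
```

The shelf holds two separate tins. The long one spans cols 160–180, rows 183–220, moved about 2 cm since I placed it but well inside the lips. The short one spans cols 197–215, rows 189–212. The crate is unchanged, so I'm handing in.

```bash
python3 -c "
from workcell import ctrl
print(ctrl.close_job())"
```

```text
the job is handed in; nothing more can be done
None
```

The job is handed in: after the zero check, the long and short tins gauged 30 mm (sound) and are on the shelf, and the middle tin gauged 36 mm (swollen) and is in the crate; I judged the last placing and the raised foot without viewing a final picture.

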